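# Weigh a porcelain dish with the flat lifter

## Robot

A 6-joint arm with a two-finger parallel gripper is mounted at the origin on the work surface. World frame = base frame: x ahead of the robot, y to its left, z up, the work surface at z = 0. Lengths are in mm, angles in degrees, forces in N, time in s.
With the tool pointing down it reaches from about 350 to 850 mm from the base axis. Payload 8.1 kg.
Tool frame: the origin (TCP) lies midway between the tips of the shut fingers; the grasp point (between the pads) lies 19 mm behind it; x points along the fingers, y is the direction in which the jaws open and shut, and the axes are right-handed (so a half turn about x gives the same grasp; the last joint's range is limited). The gripper opens to 85 mm and grips with 20 to 120 N. Pads are 22 mm wide; open, the fingers measure 114 mm over their backs; the gripper's body (76 mm by 85 mm) begins 54 mm behind the grasp point. The pads swing forward as they close: fully open they stand 13 mm farther back than shut.
Start: joints at [68.044, 7.471, 85.268, -0, 87.261, -4.893], TCP at [176.029, 573.602, 231.292] pointing down, gripper open.
Joint ranges: [-169.43, 169.43], [-51.17, 129.36], [1.28, 143.12], [-76.62, 256.62], [0, 156.53], [-152.29, 152.29]. Speed limits (degrees/s): [136.94, 136.94, 159.86, 180, 180, 180].

## Interface

Orientations are given as [roll, pitch, yaw] about the fixed x, y, z axes, in that order (R = Rz(yaw) Ry(pitch) Rx(roll)).
In Python, from bench import sense, snapshot, hand_in gives the robot as it stands.
- The arm moves only by the tool drive_tool, never from a script. Its argument "deltas" is a list of rows, each a list of 7 numbers: the closure in counts, from 0 (fully open) to 255 (shut), then the shift along the tool's x, y, z in m, then the turn, a rotation vector about the tool's x, y, z in rad. A call has exactly 10 rows; each row is the pose to reach, as a shift and turn from the pose commanded when the call began, along the tool's axes at that moment; what a row does not reach only later rows make up. A row lasts 1/12 s, in which the tool goes at most 41.7 mm and 7.16 degrees, less where a joint would pass 70% of its speed; a pose out of reach is approached as far as the arm can. A call with a gripper value outside its range is refused whole. The fingers move at their own pace and stop on an object; "squeeze" is the grip in N (left out, the last holds). Time passes only in rows, so rows that repeat a pose let the fingers close, or fill a call up. It gives the time, the measured TCP pose, the force and the opening at its end, in the units of the state.
- sense(): the state, without advancing time (a new reading comes with each control period).
- snapshot(name): name is "side" or "top" or "wrist"; returns a dict with "frame" (480x640x3 uint8, blue, green, red), "fx", "fy", "cx", "cy" (pixels), "rvec" (rotation vector, rad) and "tvec" (3), from world to camera coordinates, as OpenCV has them. Camera axes: x right, y down, z forward; pixel columns grow to the right and rows downward; lengths in mm; the calibration is good to about 2 mm. A picture is of the moment at which its call begins. There is no depth.
- hand_in(): hands the job in, once; it reports no verdict.
The state is a dict: "time": time; "joint_pos": joint angles; "qd": joint speeds; "joint_efforts": joint torques, N m; "tool_pos": TCP position; "tcp_rot": TCP orientation; "ft_force": force on the tool from outside, world axes, zero at the start; "wrist_torque": the same for the moment, N m; "finger_gap": finger opening in mm.
Only numpy, scipy, OpenCV 4.12 (cv2) and the standard library are available. Lean on these libraries where they do the work, as an engineer would, in place of code of your own. Each camera call takes 0.05 s, during which the arm holds its last target.

## Task

Zero the empty balance by pressing its key all the way down. Then take the flat lifter, slide its blade under the shallow porcelain dish in the slotted stand, carry the dish level on the blade to the balance and set it down flat on the slotted carrier, centred to within a centimetre; never touch the dish with the robot itself and do not disturb the other vessels. Finally slide the blade out and put the lifter back flat on its cork mat.

Things in the scene. Friction and masses are not known exactly. Their poses are not given: they have to be found in the camera images.
- key (a joint): The balance's zero key: a round white push button, 24 mm across, in a small black housing on the front apron of the balance. 0 = up, 0.006 m = fully down; a spring pushes it back up (about 4 N when fully down). Pressed straight down.
- key_top (a point): Centre of the top face of the zero key (moves down with it).
- balance: Laboratory balance, fixed, 200 (x) x 190 (y) mm, 61 mm high. Origin under its centre on the bench; its own -x side is the front. Front apron (x -100 to -40 mm, 50 mm high) with display and key. Behind it a round pan with the slotted carrier, and a low glass screen on left, right and back (inside width 167 mm, back pane 62 mm behind the carrier's centre, top edge 106 mm above the bench), open in front.
- balance_seat (a point): Centre of the carrier's top on the balance, 98 mm above the bench, where the middle of the dish's foot goes; axes as the balance. The carrier is a channel 62 x 62 mm along x, open at both ends and above: two cheeks 12 mm thick, 38 mm gap between them, slot floor 70 mm above the bench. The dish stands across the cheeks; the blade goes down into, and out along, the slot.
- stand_a: Aluminium slotted stand, fixed to the bench, holding the shallow dish: a channel 62 x 62 mm, 36 mm high, running along its own x, open at both ends and above, two cheeks 12 mm thick, 38 mm clear gap, slot floor 5 mm above the bench. Origin under its centre on the bench.
- stand_b: A second slotted stand just like stand_a, holding the tall crucible. Origin under its centre on the bench.
- dish: The dish to be weighed: white porcelain, round, shallow and wide: flat foot 60 mm across, rim 76 mm across, 22 mm high, about 70 g. Origin at the centre of the underside of its foot, z up. It starts on stand_a, across the slot.
- crucible: White porcelain crucible, tall and narrow: foot 54 mm across, rim 58 mm across, 48 mm high; stands on stand_b and stays there. Origin at the centre of its underside.
- lifter: Flat lifter: steel blade 3 mm thick, 26 mm wide, flat below, with an upright black grip. Origin on the underside below the grip's middle; blade along its own +x to its tip at x = 100 mm; carries best at x = 75 mm. Heel plate 44 (x) x 50 (y) x 3 mm under the grip. Grip 24 (x) x 20 (y) mm, 3 to 83 mm above the underside; grip it across the 20 mm. 120 g. Starts standing on the cork mat.
- lifter_mid (a point): Middle of the lifter's length, on its underside (x = +38 mm in the lifter's frame).
- rest: Plain cork rest mat, 200 (x) x 110 (y) x 6 mm, fixed flat on the bench, where the lifter lives. Origin at the centre of its underside.
- rod: Retort stand, fixed: dark base plate 100 (x) x 80 (y) x 12 mm with a steel rod 12 mm across, 512 mm tall at its centre, with a small clamp about 420 mm up reaching 85 mm in its own +x. Origin under the rod on the bench.
- amber: Amber glass bottle, 50 mm across, 120 mm tall, with white cap. Origin at the centre of its underside.
- vial_a: Small amber vial with cork, 26 mm across, 54 mm tall, beside the stands. Origin at the centre of its underside.
- vial_b: Another such vial, in front of the balance. Origin at the centre of its underside.
- beaker: Glass beaker, 70 mm across, 90 mm tall, at the back. Origin at the centre of its underside.
- flask: Conical glass flask, 80 mm across, 120 mm tall, at the far left. Origin at the centre of its underside.
- jar: Amber jar with white cap, 60 mm across, 90 mm tall, at the back left. Origin at the centre of its underside.
Things that resemble listed ones, but are neither listed nor needed, are in the scene too. What is shaped like the stand_a but blue is not meant. Leave any yellow look-alike of the lifter alone.

How it is judged (in metres and radians):
On the way, in this order (a step that is already met when the one before it is completed fails the run):
1. the zero key is pressed down while the dish is still off the balance (value of joint key above 0.0045 m and horizontal distance between dish and balance_seat above 0.08 m), for 0.02 s.
2. the dish is lifted clear of its stand on the lifter's blade, clear of all else (z of dish in the frame of stand_a above 0.046 m and contact force between dish and lifter above 0.1 N and contact force between dish and stand_a below 0.05 N), for 0.2 s.
3. the dish stands on the balance's carrier (horizontal distance between dish and balance_seat below 0.01 m and contact force between dish and balance above 0.1 N and angle between dish's own z axis and vertical below 0.06 rad), for 0.2 s.
At the end, for the whole second after the job is handed in: The dish stands flat (within 0.06 rad) and at rest on the balance's slotted carrier, its centre within 10 mm of the carrier's centre and at its height within 3 mm, clear of the lifter; the lifter stands flat on its cork mat, its middle within 45 mm of the mat's centre, at rest and released (horizontal distance between dish and balance_seat below 0.01 m and z of dish in the frame of balance_seat between -0.003 and 0.003 m and angle between each of dish, lifter's own z axis and vertical below 0.06 rad and linear speed of each of dish, lifter below 0.02 m/s and contact force between dish and lifter below 0.02 N and horizontal distance between lifter_mid and rest below 0.045 m and z of lifter in the frame of rest below 0.01 m); the robot touches nothing.
It fails at once if the dish is tilted by more than 0.17 rad (angle between dish's own z axis and vertical above 0.17 rad).
It fails at once if the robot itself touches the dish (contact force between dish and the fingers above 0.3 N or contact force between dish and the arm above 0.3 N).
It fails at once if another vessel (crucible, bottle, vial, beaker, flask, jar) is moved by more than 15 mm or tipped (distance of any of crucible, amber, vial_a, vial_b, beaker, flask, jar from where it was at the start of the episode above 0.015 m or angle between any of crucible, amber, vial_a, vial_b, beaker, flask, jar's own z axis and vertical above 0.25 rad).
It also fails if it takes over 72 s, if anything falls off the work surface, if the arm or the gripper's body presses on something with over 40 N, if the wrist force passes 120 N, or if a joint passes its speed limit or range.

## Working session

There is one attempt and no reset: what is moved stays moved. The work goes in short steps, Python scripts to look and compute and a tool call to move; the robot and the scene stay as the last step left them, time stands still between calls to the robot, and variables do not carry over. Pictures are saved under pics/ and viewed, and the job is handed in when it is done.

Besides the shell and the picture viewer there is one more tool, called after ">>>" by a JSON object that holds its "api" and its "payload", one argument or row to a line. drive_tool: Moves the arm, as the interface text tells. Its arguments: {"type":"object","properties":{"deltas":{"type":"array","items":{"type":"array","items":{"type":"number"}}},"squeeze":{"type":"number"}},"required":["deltas"]}

```bash
ls; mkdir -p pics
python3 - <<'E'
from bench import sense,snapshot
import cv2,numpy as np,pickle
print(sense())
for n in ["side","top","wrist"]:
    s=snapshot(n); cv2.imwrite(f"pics/{n}0.png",s["frame"]); pickle.dump(s,open(f"pics/{n}0.pkl","wb"))
    R=cv2.Rodrigues(np.array(s["rvec"]))[0]; print(n,s["fx"],s["cx"],s["cy"],"pos",-R.T@np.array(s["tvec"]).ravel(), "fwd",R[2])
E
```

```text
pics
{'time': 0.0, 'joint_pos': array([ 6.80428772e+01,  7.51638909e+00,  8.53296782e+01,  1.19362392e-03,
        8.72620483e+01, -4.89364383e+00]), 'qd': array([ 0.01051657, -0.00102872, -0.00109493, -0.03328869, -0.09167067,
        0.01040736]), 'joint_efforts': array([ 4.15105296e-04, -5.69375253e+01, -5.00582600e+01, -1.64774301e-04,
        1.37943242e-02,  2.52898792e-05]), 'tool_pos': array([175.82699017, 573.07714204, 230.22726238]), 'tcp_rot': array([ -95.52539818,   89.89187778, -112.5889353 ]), 'ft_force': array([-0.43764575, -0.33871132, -0.20988316]), 'wrist_torque': array([ 0.00080218, -0.00191145,  0.001095  ]), 'finger_gap': 85.36663964794369}
side 584.2849207618507 323.68838356256873 239.88958198975 pos [ 162.58486553 1051.84298066  656.25588266] fwd [ 0.29523604 -0.81761922 -0.49430202]
top 544.9847919332025 322.27947062647587 244.79489933774968 pos [ 450.71492484   95.41739621 1211.87393231] fwd [ 0.06360231  0.01171153 -0.9979066 ]
wrist 403.70943100919885 319.21911942807503 243.10060264744598 pos [100.30987734 596.88356407 372.50013477] fwd [ 0.29717099 -0.09370312 -0.95021531]
```

View pics/side0.png

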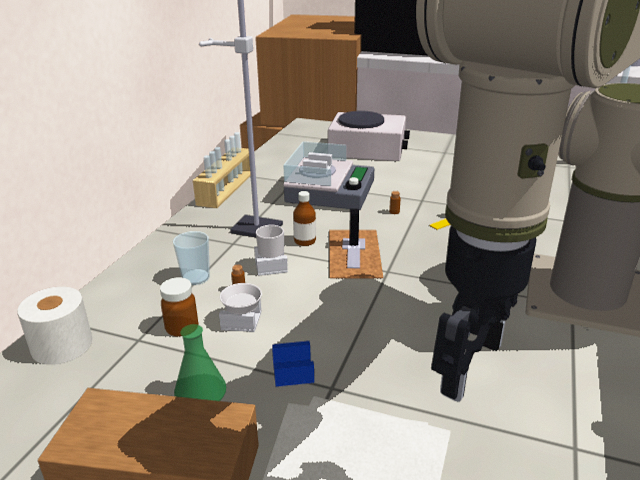

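View pics/top0.png

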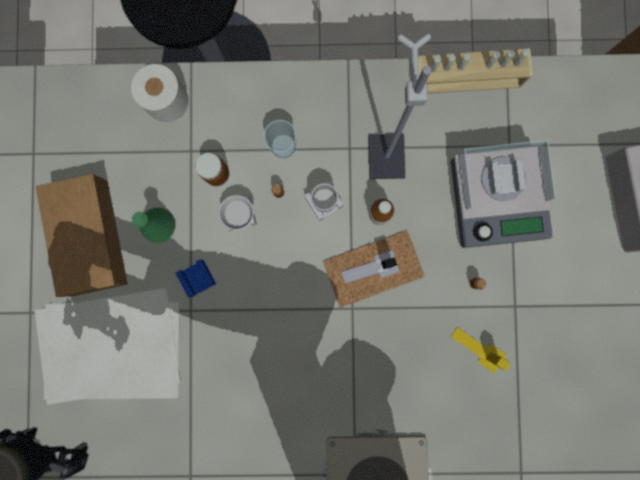

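View pics/wrist0.png

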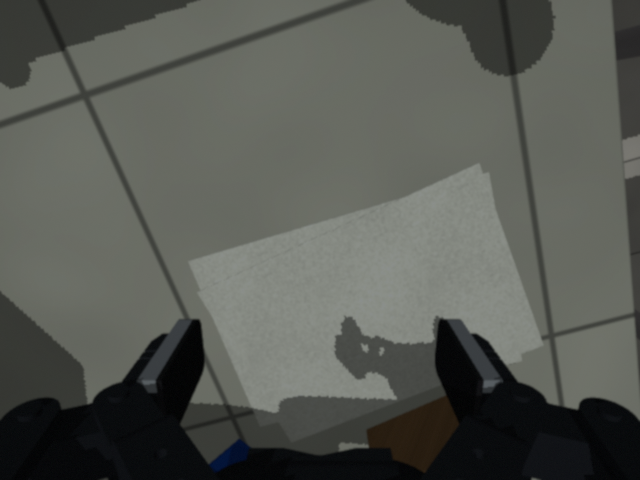

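Run:
```python
import cv2
t=cv2.imread("pics/top0.png"); s=cv2.imread("pics/side0.png")
def c(im,x0,y0,x1,y1,f,n): cv2.imwrite(n,cv2.resize(im[y0:y1,x0:x1],None,fx=f,fy=f,interpolation=cv2.INTER_CUBIC))
c(t,180,160,340,260,5,"pics/t_st.png")
c(t,310,220,440,315,6,"pics/t_lift.png")
c(t,440,130,570,225+40,5,"pics/t_bal.png")
c(s,205,170,335,340,4,"pics/s_st.png")
c(s,270,130,400,290,4,"pics/s_bal.png")
```

```text
(no output)
```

View pics/t_st.png

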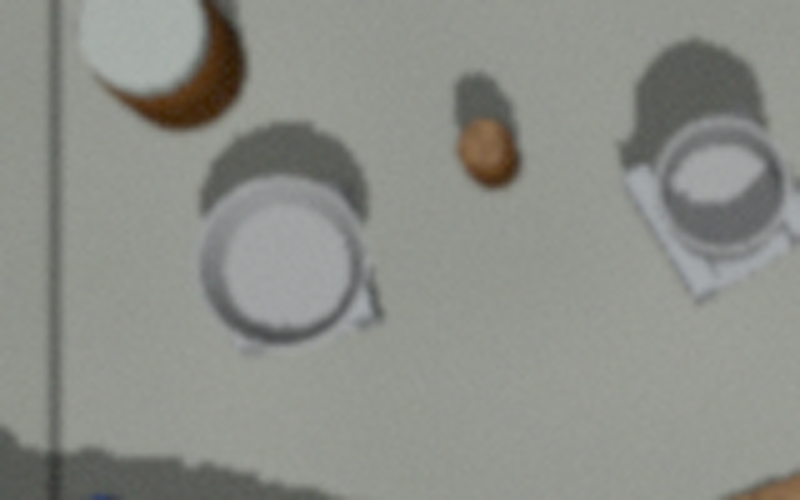

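View pics/t_lift.png

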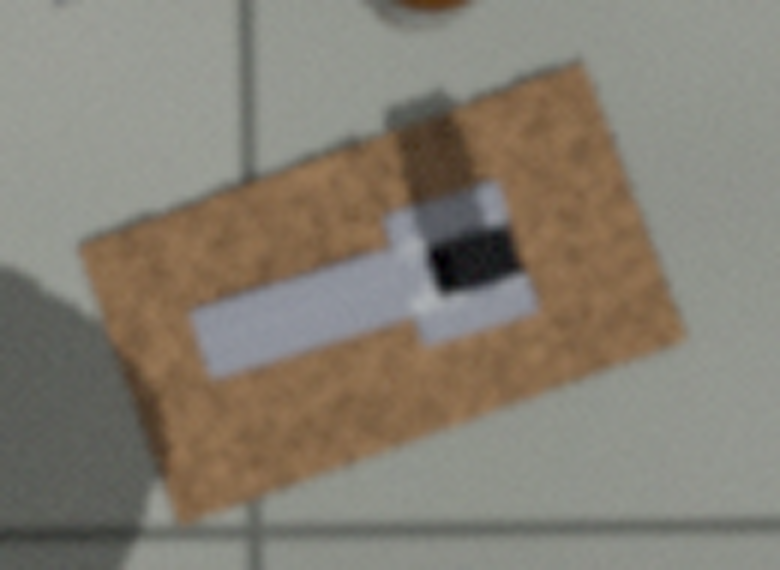

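View pics/t_bal.png

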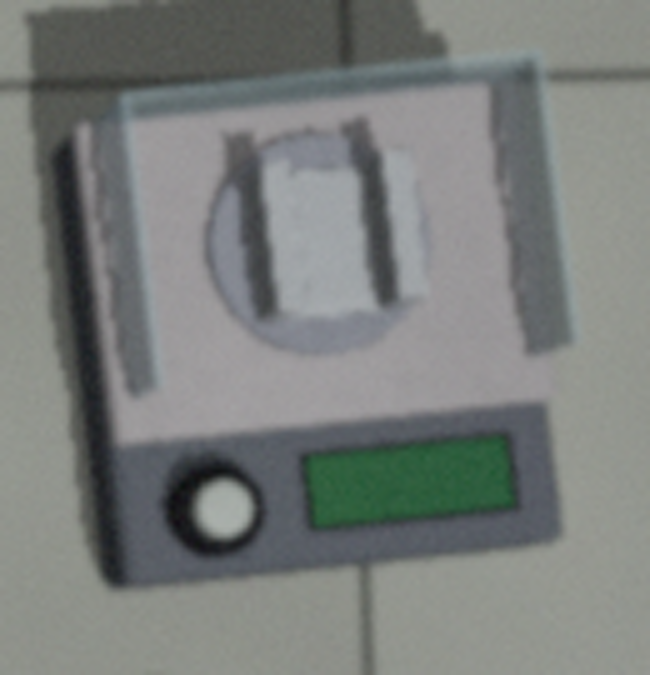

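View pics/s_st.png

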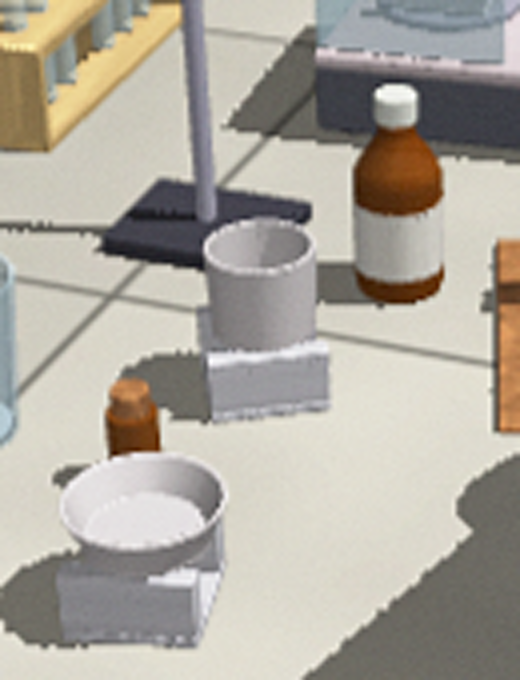

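View pics/s_bal.png

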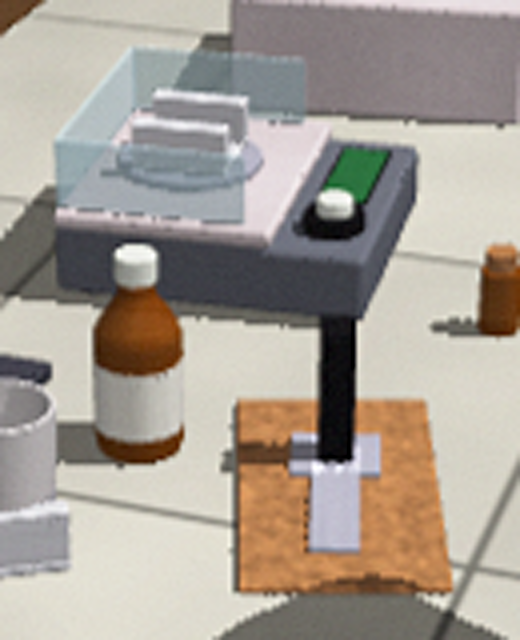

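```bash
cat > h.py <<'E'
import numpy as np,cv2,pickle
from scipy.spatial.transform import Rotation as Ro
def load(n): return pickle.load(open(f"pics/{n}.pkl","rb"))
def w(s,u,v,z):
    R=cv2.Rodrigues(np.array(s["rvec"],float))[0]; t=np.array(s["tvec"],float).ravel()
    d=R.T@np.array([(u-s["cx"])/s["fx"],(v-s["cy"])/s["fy"],1]); c=-R.T@t
    return (c+d*(z-c[2])/d[2]).round(1)
def pr(s,P):
    K=np.array([[s["fx"],0,s["cx"]],[0,s["fy"],s["cy"]],[0,0,1]])
    return cv2.projectPoints(np.array(P,float).reshape(-1,1,3),np.array(s["rvec"],float),np.array(s["tvec"],float),K,None)[0].reshape(-1,2).round(1)
def tri(a,pa,b,pb):
    def ray(s,p):
        R=cv2.Rodrigues(np.array(s["rvec"],float))[0]; t=np.array(s["tvec"],float).ravel()
        d=R.T@np.array([(p[0]-s["cx"])/s["fx"],(p[1]-s["cy"])/s["fy"],1]); return -R.T@t,d/np.linalg.norm(d)
    c1,d1=ray(a,pa);c2,d2=ray(b,pb)
    k=np.linalg.lstsq(np.c_[d1,-d2],c2-c1,rcond=None)[0]
    p,q=c1+k[0]*d1,c2+k[1]*d2
    return ((p+q)/2).round(1),np.linalg.norm(p-q).round(1)
def snap(n,name):
    from bench import snapshot
    s=snapshot(n);cv2.imwrite(f"pics/{name}.png",s["frame"]);pickle.dump(s,open(f"pics/{name}.pkl","wb"));return s
def crop(name,x0,y0,x1,y1,f):
    cv2.imwrite(f"pics/{name}_c.png",cv2.resize(cv2.imread(f"pics/{name}.png")[y0:y1,x0:x1],None,fx=f,fy=f,interpolation=cv2.INTER_CUBIC))
def plan(xyz,yaw):
    """delta (m, rotvec) in the tool axes to bring TCP to xyz, pointing down, tool y at world yaw (deg)"""
    from bench import sense
    s=sense(); R0=Ro.from_euler('xyz',s["tcp_rot"],degrees=True)
    a=np.radians(yaw); y=np.array([np.cos(a),np.sin(a),0]); x=np.array([0,0,-1.]); z=np.cross(x,y)
    R1=Ro.from_matrix(np.c_[x,y,z])
    print("now",s["tool_pos"].round(1),"y-axis",R0.as_matrix()[:,1].round(3),"d",(R0.inv().apply(np.array(xyz)-s["tool_pos"])/1000).round(4),"r",(R0.inv()*R1).as_rotvec().round(4), "t",s["time"],"gap",s["finger_gap"],"F",s["ft_force"].round(1))
    print("tool axes cols:\n",R0.as_matrix().round(3))
E
python3 - <<'E'
from h import *
T=load("top0");S=load("side0")
# balance crop /5 +(440,130)
f=lambda u,v:(440+u/5,130+v/5)
print("key",w(T,*f(224,508),62))
print("apron FL,FR(z50)",w(T,*f(120,585),50),w(T,*f(562,535),50))
print("carrier tops", [w(T,*f(*p),98) for p in [(235,175),(262,310),(350,125),(405,300),(412,150),(425,295)]])
g=lambda u,v:(310+u/6,220+v/6)
print("mat",[w(T,*g(*p),6) for p in [(80,245),(580,62),(685,335),(180,522)]])
print("tip",[w(T,*g(*p),9) for p in [(190,312),(212,380)]])
print("heel",[w(T,*g(*p),9) for p in [(385,215),(500,180),(540,310),(425,345)]])
k=lambda u,v:(180+u/5,160+v/5)
print("dish rim",w(T,*k(282,260),58),"edges",w(T,*k(200,260),58),w(T,*k(365,260),58))
print("cru rim",w(T,*k(723,186),84))
print("stand_b bot corner",w(T,*k(702,298),36),w(T,*k(625,170),36))
print("start ", w(T,*k(380,320),36),w(T,*k(245,350),36))
E
```

```text
key [ 547.  -234.3   62. ]
apron FL,FR(z50) [ 515.8 -192.6   50. ] [ 534.4 -380.6   50. ]
carrier tops [array([ 681.5, -233. ,   98. ]), array([ 625.3, -242.2,   98. ]), array([ 701.6, -280.8,   98. ]), array([ 628.5, -300.8,   98. ]), array([ 690.8, -305.9,   98. ]), array([ 630.5, -309. ,   98. ])]
mat [array([492. , 107.7,   6. ]), array([557. , -77.9,   6. ]), array([ 455.8, -114.1,    6. ]), array([389.9,  72.4,   6. ])]
tip [array([466.7,  67.6,   9. ]), array([441.7,  59.9,   9. ])]
heel [array([501.3,  -4.6,   9. ]), array([513.6, -47.1,   9. ]), array([465.7, -60.7,   9. ]), array([453.4, -18.3,   9. ])]
dish rim [597.  291.3  58. ] edges [597.5 326.4  58. ] [596.5 255.8  58. ]
cru rim [622.  102.5  84. ]
stand_b bot corner [580.5 112.6  36. ] [636.9 145.3  36. ]
start  [572.9 252.5  36. ] [560.7 311.3  36. ]
```

Run:
```python
from h import *
plan([600,290,350],90)
plan([480,-220,300],90)
plan([480,-220,300],-90)
```

```text
now [175.9 573.2 230.5] y-axis [ 0.293  0.956 -0.001] d [-0.1194 -0.1465  0.4885] r [-0.2978 -0.0003  0.0014] t 0.15 gap 85.20118489088654 F [0.2 0.7 0.8]
tool axes cols:
 [[-0.001  0.293  0.956]
 [-0.001  0.956 -0.293]
 [-1.    -0.001 -0.   ]]
now [175.9 573.2 230.5] y-axis [ 0.293  0.956 -0.001] d [-0.0686 -0.6691  0.5235] r [-0.2978 -0.0003  0.0014] t 0.15 gap 85.20118489088654 F [0.2 0.7 0.8]
tool axes cols:
 [[-0.001  0.293  0.956]
 [-0.001  0.956 -0.293]
 [-1.    -0.001 -0.   ]]
now [175.9 573.2 230.5] y-axis [ 0.293  0.956 -0.001] d [-0.0686 -0.6691  0.5235] r [2.8438e+00 2.0000e-03 5.0000e-04] t 0.15 gap 85.20118489088654 F [0.2 0.7 0.8]
tool axes cols:
 [[-0.001  0.293  0.956]
 [-0.001  0.956 -0.293]
 [-1.    -0.001 -0.   ]]
```

>>> {"api": "drive_tool", "payload": {
  "deltas": [
    [255, -0.012, -0.017, 0.041, -0.03, 0, 0],
    [255, -0.024, -0.034, 0.082, -0.06, 0, 0],
    [255, -0.036, -0.051, 0.123, -0.09, 0, 0],
    [255, -0.048, -0.068, 0.164, -0.12, 0, 0],
    [255, -0.06, -0.085, 0.205, -0.15, 0, 0],
    [255, -0.072, -0.102, 0.246, -0.18, 0, 0],
    [255, -0.084, -0.119, 0.287, -0.21, 0, 0],
    [255, -0.096, -0.136, 0.328, -0.24, 0, 0],
    [255, -0.108, -0.15, 0.36, -0.27, 0, 0],
    [255, -0.12, -0.165, 0.395, -0.298, 0, 0]
  ]
}}

```text
time: 0.98
tool_pos: [485.9, 315.5, 343.1]
tcp_rot: [-153.8, 90.0, -153.7]
ft_force: [0.2, 1.6, 0.8]
finger_gap: -0.3
```

Run:
```python
from h import *
snap("wrist","w1")
plan([547,-234,150],73)
```

```text
now [491.4 310.7 345.7] y-axis [ 0.001  1.    -0.002] d [ 0.197  -0.5442  0.0553] r [0.2954 0.0054 0.0011] t 1.0333 gap 0.02569851690461904 F [-1.  -4.3  1.5]
tool axes cols:
 [[ 0.005  0.001  1.   ]
 [-0.002  1.    -0.001]
 [-1.    -0.002  0.005]]
```

View pics/w1.png

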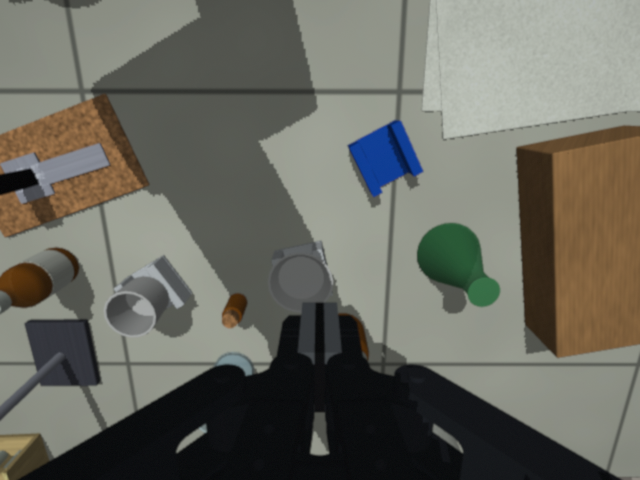

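Run:
```python
from h import *
crop("w1",250,220,350,320,6)
```

```text
(no output)
```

View pics/w1_c.png

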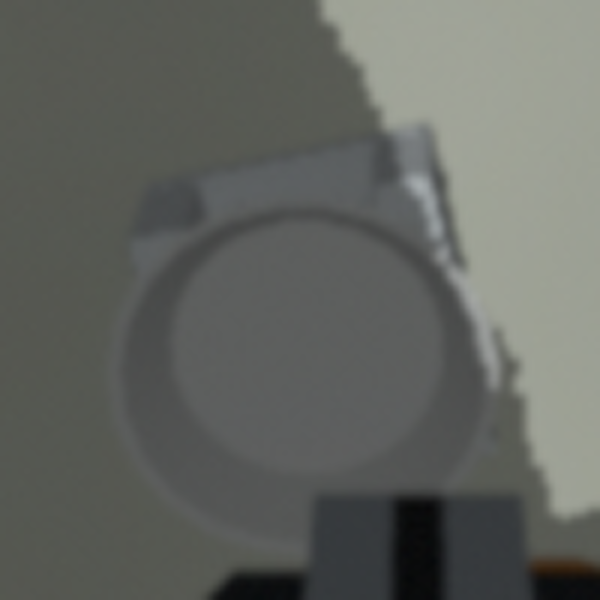

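Run:
```python
from h import *
W=load("w1");k=lambda u,v:(250+u/6,220+v/6)
a=w(W,*k(147,185),0);b=w(W,*k(430,122),0);d=b-a;print("bottom",a,b,np.linalg.norm(d),np.degrees(np.arctan2(d[1],d[0]))-90)
a=w(W,*k(136,237),36);b=w(W,*k(437,165),36);d=b-a;print("top",a,b,np.linalg.norm(d),np.degrees(np.arctan2(d[1],d[0]))-90)
print("rim",w(W,*k(305,368),58), w(W,*k(117,368),58),"foot",w(W,*k(308,338),40))
```

```text
bottom [576.1 258.3   0. ] [561.9 318.3   0. ] 61.65744075129944 13.315012900069078
top [574.4 260.   36. ] [559.3 319.5  36. ] 61.38615479079954 14.239981058684876
rim [592.9 294.2  58. ] [593.  258.2  58. ] foot [594.3 294.   40. ]
```

>>> {"api": "drive_tool", "payload": {
  "deltas": [
    [255, 0.004, -0.041, -0.002, 0, 0, 0],
    [255, 0.008, -0.082, -0.004, 0, 0, 0],
    [255, 0.012, -0.123, -0.006, 0, 0, 0],
    [255, 0.016, -0.164, -0.008, 0, 0, 0],
    [255, 0.02, -0.205, -0.01, 0, 0, 0],
    [255, 0.024, -0.246, -0.012, 0, 0, 0],
    [255, 0.028, -0.287, -0.014, 0, 0, 0],
    [255, 0.032, -0.328, -0.016, 0, 0, 0],
    [255, 0.036, -0.369, -0.018, 0, 0, 0],
    [255, 0.04, -0.41, -0.02, 0, 0, 0]
  ]
}}

```text
time: 1.87
tool_pos: [464.2, -94.4, 302.6]
tcp_rot: [-1.4, 90.0, -1.4]
ft_force: [0.6, -0.3, 0.6]
finger_gap: 0.1
```

>>> {"api": "drive_tool", "payload": {
  "deltas": [
    [255, 0.0, -0.041, 0, -0.02, 0, 0],
    [255, 0.0, -0.082, 0, -0.04, 0, 0],
    [255, 0.0, -0.11, 0, -0.06, 0, 0],
    [255, 0, -0.13, 0, -0.08, 0, 0],
    [255, 0, -0.135, 0, -0.1, 0, 0],
    [255, 0, -0.135, 0, -0.1, 0, 0],
    [255, 0, -0.135, 0, -0.1, 0, 0],
    [255, 0, -0.135, 0, -0.1, 0, 0],
    [255, 0, -0.135, 0, -0.1, 0, 0],
    [255, 0, -0.135, 0, -0.1, 0, 0]
  ]
}}

```text
time: 2.7
tool_pos: [465.2, -226.9, 303.1]
tcp_rot: [-12.1, 90.0, -6.3]
ft_force: [0.4, -0.2, 0.3]
finger_gap: -0.1
```

Run:
```python
from h import *
snap("wrist","w2")
plan([547,-234,90],95.7)
```

```text
now [ 465.2 -227.   303.1] y-axis [-0.101  0.995 -0.   ] d [ 0.2131 -0.0152  0.0807] r [0.0017 0.0003 0.0002] t 2.75 gap -0.0056247956868412975 F [0.5 0.2 0.6]
tool axes cols:
 [[ 0.    -0.101  0.995]
 [-0.     0.995  0.101]
 [-1.    -0.     0.   ]]
```

View pics/w2.png

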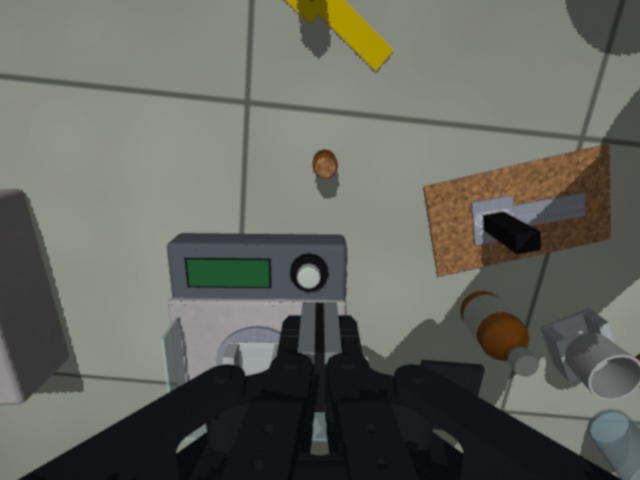

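Run:
```python
from h import *
crop("w2",155,225,360,375,4)
W=load("w2");S=load("side0")
for z in (58,62,66): print(z,w(W,308,275.5,z))
# side: key top at crop (335,198)/4+(270,130)
print("tri",tri(W,(308,275.5),S,(270+335/4,130+199/4)))
```

```text
58 [ 549.1 -230.4   58. ]
62 [ 547.4 -230.5   62. ]
66 [ 545.7 -230.5   66. ]
tri (array([ 544.9, -230.6,   67.8]), np.float64(0.1))
```

View pics/w2_c.png

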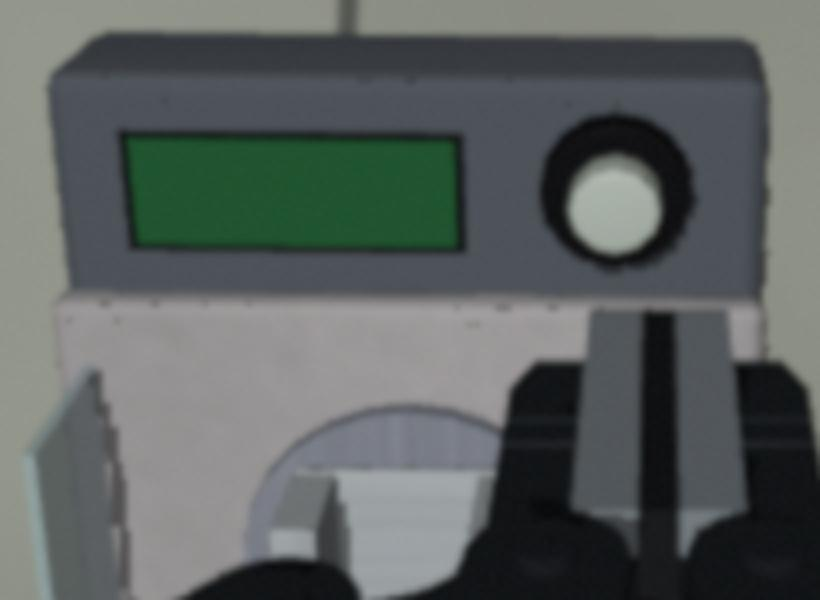

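>>> {"api": "drive_tool", "payload": {
  "deltas": [
    [255, 0.03, -0.002, 0.015, 0, 0, 0],
    [255, 0.06, -0.004, 0.03, 0, 0, 0],
    [255, 0.09, -0.006, 0.045, 0, 0, 0],
    [255, 0.12, -0.008, 0.06, 0, 0, 0],
    [255, 0.15, -0.01, 0.07, 0, 0, 0],
    [255, 0.18, -0.0125, 0.079, 0, 0, 0],
    [255, 0.2, -0.0125, 0.079, 0, 0, 0],
    [255, 0.218, -0.0125, 0.079, 0, 0, 0],
    [255, 0.225, -0.0125, 0.079, 0, 0, 0],
    [255, 0.23, -0.0125, 0.079, 0, 0, 0]
  ]
}}

```text
time: 3.58
tool_pos: [544.1, -231.5, 71.6]
tcp_rot: [145.4, 89.9, 151.2]
ft_force: [-0.6, 0.3, 1.6]
finger_gap: 0.1
```

Run:
```python
from h import *
snap("side","s3");crop("s3",320,140,400,220,7)
plan([545,-231.5,66],95.7)
```

```text
now [ 544.3 -231.7   71.8] y-axis [-0.1    0.995  0.001] d [0.0058 0.0001 0.0007] r [ 0.0011 -0.0014 -0.001 ] t 3.6333 gap -0.022725882711884336 F [-1.   0.7  0.1]
tool axes cols:
 [[-0.001 -0.1    0.995]
 [ 0.001  0.995  0.1  ]
 [-1.     0.001 -0.001]]
```

View pics/s3_c.png

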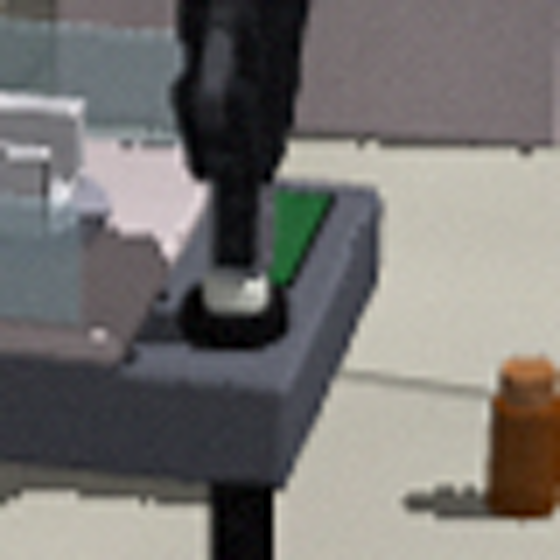

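>>> {"api": "drive_tool", "payload": {
  "deltas": [
    [255, 0.002, 0, 0, 0, 0, 0],
    [255, 0.004, 0, 0, 0, 0, 0],
    [255, 0.005, 0, 0, 0, 0, 0],
    [255, 0.006, 0, 0, 0, 0, 0],
    [255, 0.007, 0, 0, 0, 0, 0],
    [255, 0.008, 0, 0, 0, 0, 0],
    [255, 0.009, 0, 0, 0, 0, 0],
    [255, 0.0095, 0, 0, 0, 0, 0],
    [255, 0.01, 0, 0, 0, 0, 0],
    [255, 0.01, 0, 0, 0, 0, 0]
  ]
}}

```text
time: 4.47
tool_pos: [546.0, -232.9, 65.8]
tcp_rot: [-33.4, 89.8, -27.7]
ft_force: [-4.5, 3.4, 19.8]
finger_gap: -0.2
```

Run:
```python
from h import *
snap("side","s4");crop("s4",320,140,400,220,7)
```

```text
(no output)
```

View pics/s4_c.png

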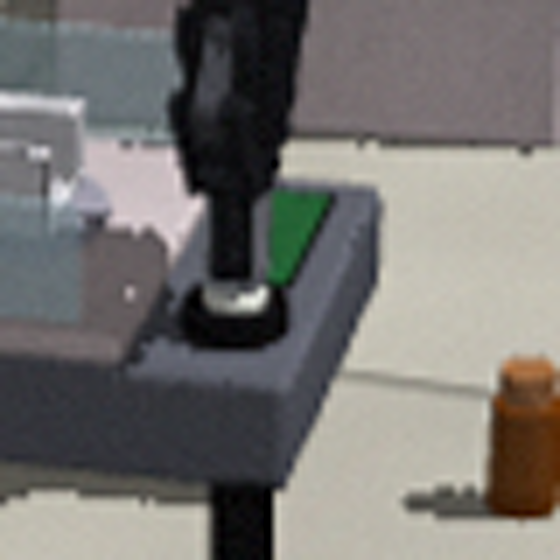

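Run:
```python
from h import *
crop("w2",415,140,625,280,4)
```

```text
(no output)
```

View pics/w2_c.png

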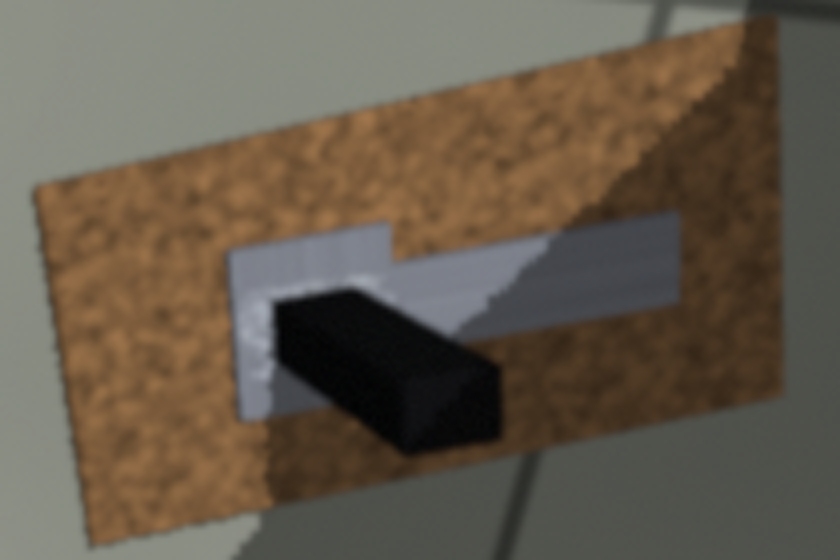

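Run:
```python
from h import *
W=load("w2");T=load("top0");k=lambda u,v:(415+u/4,140+v/4)
tip=[w(W,*k(680,212),9),w(W,*k(680,303),9)]
print("tip",tip,"heel",w(W,*k(229,250),9),w(W,*k(390,224),9),w(W,*k(241,420),9))
print("grip top",[w(W,*k(*p),89) for p in[(400,383),(498,368),(502,437),(408,454)]], w(W,*k(452,410),89))
g=lambda u,v:(310+u/6,220+v/6)
print("grip top T?",[w(T,*g(*p),89) for p in[(430,240),(515,225),(523,275),(447,293)]])
a=w(W,*k(392,262),9);b=w(W,*k(680,212),9);print(np.degrees(np.arctan2(*(b-a)[[1,0]])))
a=w(W,*k(35,188),6);b=w(W,*k(775,17),6);print(a,b,np.degrees(np.arctan2(*(b-a)[[1,0]])))
a=w(W,*k(92,547),6);b=w(W,*k(780,397),6);print("mat",a,b)
plan([480,-32,190],17)
```

```text
tip [array([442.,  62.,   9.]), array([466.9,  69.8,   9. ])] heel [464.8 -58.1   9. ] [453.2 -15.9   9. ] [512.9 -43.9   9. ]
grip top [array([477.2, -44.5,  89. ]), array([471.3, -23. ,  89. ]), array([487.7, -17.5,  89. ]), array([494. , -38.2,  89. ])] [482.4 -30.8  89. ]
grip top T? [array([489.2, -13.2,  89. ]), array([493.9, -42.4,  89. ]), array([476.7, -44.8,  89. ]), array([470.9, -18.7,  89. ])]
106.12757582595982
[ 453.8 -113.5    6. ] [388.9  73.1   6. ] 109.17781709295883
mat [557.  -77.5   6. ] [491.4 108.7   6. ]
now [ 545.9 -232.9   65.7] y-axis [-0.1    0.995 -0.001] d [-0.1247  0.2063 -0.0452] r [ 1.3743e+00  2.9000e-03 -3.0000e-04] t 4.5167 gap 0.07817180284016204 F [-4.8  2.3 18.4]
tool axes cols:
 [[ 0.002 -0.1    0.995]
 [-0.001  0.995  0.1  ]
 [-1.    -0.001  0.002]]
```

>>> {"api": "drive_tool", "payload": {
  "deltas": [
    [255, -0.04, 0, 0, 0, 0, 0],
    [255, -0.08, 0, 0, 0.1, 0, 0],
    [200, -0.12, 0.02, -0.005, 0.22, 0, 0],
    [0, -0.128, 0.06, -0.01, 0.34, 0, 0],
    [0, -0.128, 0.1, -0.02, 0.46, 0, 0],
    [0, -0.128, 0.14, -0.03, 0.58, 0, 0],
    [0, -0.128, 0.17, -0.035, 0.7, 0, 0],
    [0, -0.128, 0.195, -0.04, 0.82, 0, 0],
    [0, -0.128, 0.207, -0.0425, 0.94, 0, 0],
    [0, -0.128, 0.207, -0.0425, 1.06, 0, 0]
  ]
}}

```text
time: 5.35
tool_pos: [480.6, -28.0, 190.6]
tcp_rot: [-164.3, 89.9, 140.6]
ft_force: [-0.2, -1.0, -0.1]
finger_gap: 85.3
```

>>> {"api": "drive_tool", "payload": {
  "deltas": [
    [0, 0, 0, 0, 0.12, 0, 0],
    [0, 0, 0, 0, 0.24, 0, 0],
    [0, 0, 0, 0, 0.325, 0, 0],
    [0, 0, 0, 0, 0.325, 0, 0],
    [0, 0, 0, 0, 0.325, 0, 0],
    [0, 0, 0, 0, 0.325, 0, 0],
    [0, 0, 0, 0, 0.325, 0, 0],
    [0, 0, 0, 0, 0.325, 0, 0],
    [0, 0, 0, 0, 0.325, 0, 0],
    [0, 0, 0, 0, 0.325, 0, 0]
  ]
}}

```text
time: 6.18
tool_pos: [481.8, -30.7, 191.0]
tcp_rot: [-23.2, 90.0, -96.8]
ft_force: [0.1, 0.6, -0.6]
finger_gap: 85.3
```

Run:
```python
from h import *
snap("wrist","w5");snap("side","s5")
plan([483,-31.2,53],16.3)
```

```text
now [481.8 -30.6 191. ] y-axis [0.959 0.282 0.   ] d [0.138  0.001  0.0009] r [ 0.0017  0.     -0.    ] t 6.2833 gap 85.46655593035864 F [ 0.  -0.6 -0.3]
tool axes cols:
 [[ 0.     0.959  0.282]
 [ 0.     0.282 -0.959]
 [-1.     0.     0.   ]]
```

View pics/w5.png

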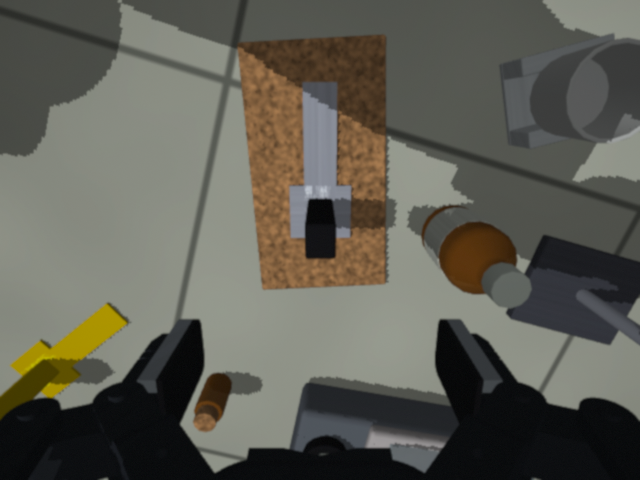

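View pics/s5.png

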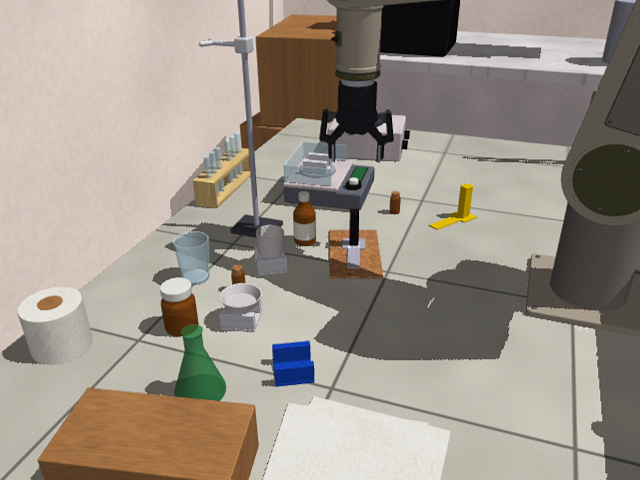

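Run:
```python
from h import *
W=load("w5")
print(w(W,320.5,246,89), w(W,307,246,89),w(W,335,246,89),"tip",w(W,302,82,9),w(W,337,82,9),"heel",w(W,290,185,9),w(W,352,185,9),w(W,290,238,9),w(W,352,237,9))
print(pr(W,[[483,-31.2,89]]))
```

```text
[484.  -32.5  89. ] [475.7 -35.   89. ] [492.9 -29.9  89. ] tip [441.9  61.7   9. ] [467.   69.1   9. ] heel [453.5 -15.5   9. ] [501.5  -1.3   9. ] [465.2 -58.8   9. ] [515.  -43.2   9. ]
[[319.6 243.7]]
```

>>> {"api": "drive_tool", "payload": {
  "deltas": [
    [0, 0.02, 0.0015, 0.001, 0, 0, 0],
    [0, 0.045, 0.0015, 0.001, 0, 0, 0],
    [0, 0.07, 0.0015, 0.001, 0, 0, 0],
    [0, 0.095, 0.0015, 0.001, 0, 0, 0],
    [0, 0.12, 0.0015, 0.001, 0, 0, 0],
    [0, 0.138, 0.0015, 0.001, 0, 0, 0],
    [0, 0.138, 0.0015, 0.001, 0, 0, 0],
    [0, 0.138, 0.0015, 0.001, 0, 0, 0],
    [80, 0.138, 0.0015, 0.001, 0, 0, 0],
    [130, 0.138, 0.0015, 0.001, 0, 0, 0]
  ],
  "squeeze": 90
}}

```text
time: 7.12
tool_pos: [485.0, -31.4, 54.9]
tcp_rot: [63.8, 89.8, -9.8]
ft_force: [-0.7, -0.3, -0.2]
finger_gap: 63.8
```

>>> {"api": "drive_tool", "payload": {
  "deltas": [
    [160, 0, 0, 0, 0, 0, 0],
    [180, 0, 0, 0, 0, 0, 0],
    [200, 0, 0, 0, 0, 0, 0],
    [255, 0, 0, 0, 0, 0, 0],
    [255, 0, 0, 0, 0, 0, 0],
    [255, 0, 0, 0, 0, 0, 0],
    [255, 0, 0, 0, 0, 0, 0],
    [255, -0.01, 0, 0, 0, 0, 0],
    [255, -0.03, 0, 0, 0, 0, 0],
    [255, -0.04, 0, 0, 0, 0, 0]
  ]
}}

```text
time: 7.95
tool_pos: [483.8, -31.2, 94.7]
tcp_rot: [63.6, 90.0, -10.0]
ft_force: [0.6, -0.3, -0.4]
finger_gap: 18.7
```

Run:
```python
from h import *
snap("wrist","w6");snap("side","s6")
crop("s6",290,120,420,300,4)
plan([483,-31.2,53],16.3)
```

```text
now [485.4 -31.5  95.5] y-axis [0.959 0.282 0.004] d [ 0.0425 -0.0024 -0.001 ] r [ 0.0015  0.002  -0.004 ] t 8.05 gap 19.167588468628228 F [-0.  -0.1 -0.9]
tool axes cols:
 [[ 0.004  0.959  0.282]
 [-0.001  0.282 -0.959]
 [-1.     0.004  0.002]]
```

View pics/w6.png

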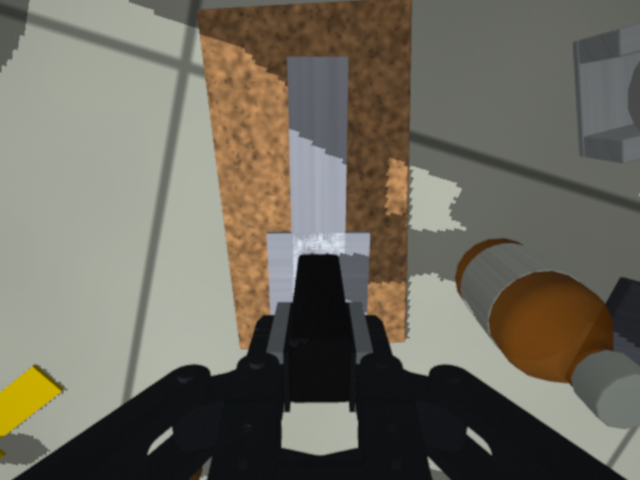

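View pics/s6_c.png

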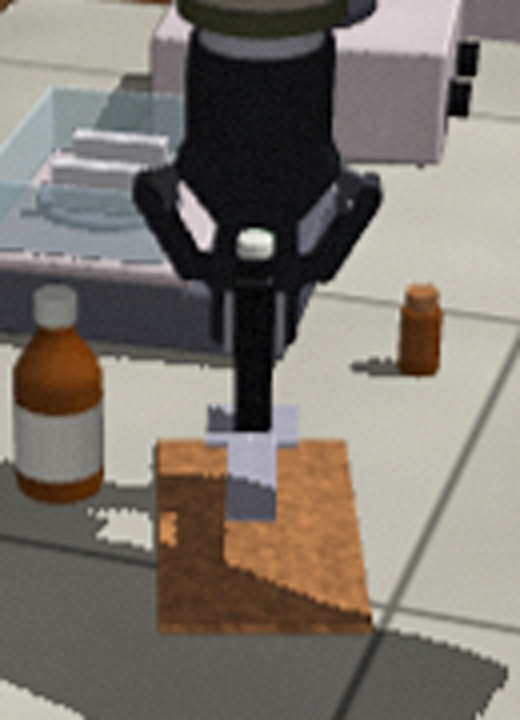

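Run:
```python
from h import *
from bench import sense
W=load("w6"); S=load("s6")
a,b,c,d=[w(W,*p,51.5) for p in [(287,57),(348,57),(267,234),(370,234)]]
print(a,b,c,d, "width",np.linalg.norm(a-b),"heelw",np.linalg.norm(c-d)); 
m=(a+b)/2;n=(c+d)/2; print(m,n,np.linalg.norm(m-n),np.degrees(np.arctan2(*(m-n)[[1,0]])))
# expected projection for yaw 106.4
for z in (48.5,50,51.5,53): print(z,pr(W,[[485.4-.2823*100,-31.5+.959*100,z]]),pr(W,[[485.4-.2823*22,-31.5+.959*22,z]]))
print("tri tip corners")
k=lambda u,v:(290+u/4,120+v/4)
print(tri(W,(287,57),S,k(278,520)),tri(W,(348,57),S,k(225,518)))
```

```text
[443.1  62.1  51.5] [467.6  69.4  51.5] [453.9 -15.6  51.5] [501.3  -1.6  51.5] width 25.564428411368795 heelw 49.42428552847277
[455.35  65.75  51.5 ] [477.6  -8.6  51.5] 77.60789263985976 106.66035170219217
48.5 [[320.7  62.5]] [[320.5 236.5]]
50 [[320.7  62.1]] [[320.5 237.4]]
51.5 [[320.8  61.7]] [[320.5 238.3]]
53 [[320.8  61.3]] [[320.6 239.3]]
tri tip corners
(array([442.6,  62.3,  48.5]), np.float64(0.4)) (array([468. ,  69.8,  49. ]), np.float64(0.7))
```

>>> {"api": "drive_tool", "payload": {
  "deltas": [
    [255, -0.03, 0, 0, 0, 0, 0],
    [255, -0.06, 0.005, -0.01, 0.08, 0, 0],
    [255, -0.08, 0.015, -0.04, 0.18, 0, 0],
    [255, -0.095, 0.027, -0.075, 0.29, 0, 0],
    [255, -0.11, 0.039, -0.11, 0.4, 0, 0],
    [255, -0.12, 0.05, -0.145, 0.51, 0, 0],
    [255, -0.127, 0.062, -0.18, 0.62, 0, 0],
    [255, -0.127, 0.074, -0.215, 0.73, 0, 0],
    [255, -0.127, 0.085, -0.245, 0.84, 0, 0],
    [255, -0.127, 0.094, -0.272, 0.95, 0, 0]
  ]
}}

```text
time: 8.88
tool_pos: [496.5, 258.6, 219.1]
tcp_rot: [-53.3, 90.0, 178.4]
ft_force: [1.4, 0.5, -0.5]
finger_gap: 18.9
```

Run:
```python
from h import *
plan([499,270,220],-76.2)
```

```text
now [496.5 258.6 219.1] y-axis [ 0.785 -0.62  -0.   ] d [-0.0009 -0.0051 -0.0105] r [6.615e-01 4.000e-04 3.000e-04] t 8.8833 gap 18.908048583914795 F [ 1.4  0.5 -0.5]
tool axes cols:
 [[-0.001  0.785 -0.62 ]
 [ 0.    -0.62  -0.785]
 [-1.    -0.     0.   ]]
```

>>> {"api": "drive_tool", "payload": {
  "deltas": [
    [255, 0, -0.002, -0.003, 0.1, 0, 0],
    [255, 0, -0.003, -0.005, 0.21, 0, 0],
    [255, 0, -0.004, -0.005, 0.32, 0, 0],
    [255, 0, -0.004, -0.005, 0.43, 0, 0],
    [255, 0, -0.004, -0.005, 0.54, 0, 0],
    [255, 0, -0.004, -0.005, 0.62, 0, 0],
    [255, 0, -0.004, -0.005, 0.66, 0, 0],
    [255, 0, -0.004, -0.005, 0.66, 0, 0],
    [255, 0, -0.004, -0.005, 0.66, 0, 0],
    [255, 0, -0.004, -0.005, 0.66, 0, 0]
  ]
}}

```text
time: 9.72
tool_pos: [496.7, 262.6, 219.4]
tcp_rot: [9.5, 90.0, -156.2]
ft_force: [-0.1, 0.2, -1.8]
finger_gap: 19.2
```

Run:
```python
from h import *
snap("wrist","w7");snap("top","t7")
plan([454,259,62],-76.2)
crop("w7",220,10,420,160,4)
```

```text
now [496.8 262.7 219.7] y-axis [ 0.245 -0.969  0.   ] d [ 0.1577 -0.0069  0.0424] r [ 0.007   0.0003 -0.    ] t 9.8167 gap 18.78656280795326 F [ 0.1 -0.4 -0.6]
tool axes cols:
 [[-0.     0.245 -0.969]
 [-0.    -0.969 -0.245]
 [-1.     0.     0.   ]]
```

View pics/w7.png

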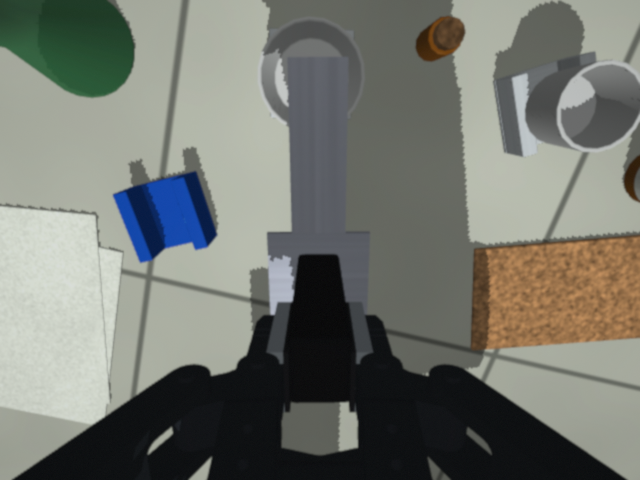

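View pics/w7_c.png

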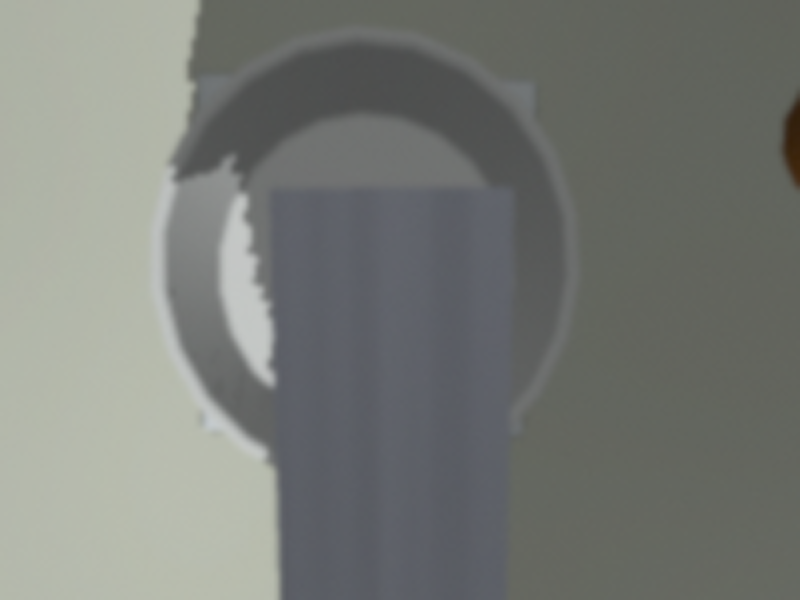

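```bash
python3 - <<'E'
from h import *
W=load("w7");k=lambda u,v:(220+u/4,10+v/4)
P=[w(W,*k(*p),36) for p in [(198,77),(534,80),(518,432),(206,432)]]
for p in P: print(p)
c=sum(P)/4; print("centre",c,"edges",[round(float(np.linalg.norm(P[i]-P[i-1])),1) for i in range(4)])
x=(P[0]+P[1]-P[2]-P[3]);print("yaw",np.degrees(np.arctan2(x[1],x[0])), "yaw y", np.degrees(np.arctan2(*(P[0]+P[3]-P[1]-P[2])[[1,0]]))-90)
print("dish rim",w(W,*k(365,245),58),w(W,*k(152,245),58),w(W,*k(578,245),58))
a=w(W,*k(272,188),175.5);b=w(W,*k(514,188),175.5);m=(a+b)/2;print("tip",a,b,m)
h=(w(W,267,233,175.5)+w(W,370,233,175.5))/2;print("heel",h,"lifter yaw",np.degrees(np.arctan2(*(m-h)[[1,0]])))
print("TCP",[496.8,262.7],"tip exp",np.array([496.8,262.7])+100*np.array([.969,.245]))
E
python3 -c "
import cv2
im=cv2.imread('pics/t7.png');cv2.imwrite('pics/t7_c.png',cv2.resize(im[150:290,180:340],None,fx=5,fy=5,interpolation=cv2.INTER_CUBIC))"
```

```text
[620.3 330.6  36. ]
[634.8 271.6  36. ]
[575.5 258.1  36. ]
[560.7 316.3  36. ]
centre [597.825 294.15   36.   ] edges [61.3, 60.8, 60.8, 60.1]
yaw 13.15991629260989 yaw y 14.036243467926454
dish rim [598.8 293.8  58. ] [589.7 329.6  58. ] [607.9 258.   58. ]
tip [592.6 300.2 175.5] [598.9 275.5 175.5] [595.75 287.85 175.5 ]
heel [520.75 268.7  175.5 ] lifter yaw 14.323482945332449
TCP [496.8, 262.7] tip exp [593.7 287.2]
```

View pics/t7_c.png

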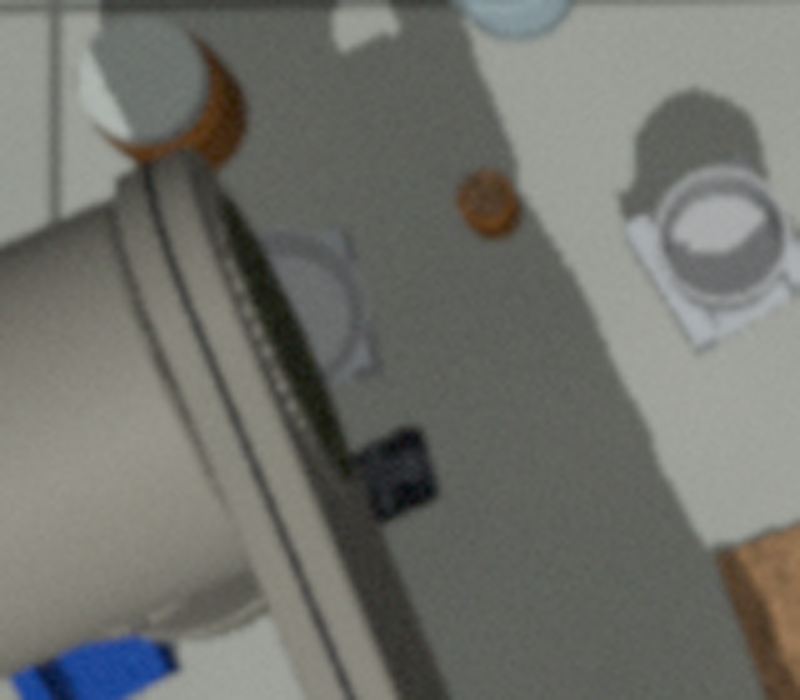

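>>> {"api": "drive_tool", "payload": {
  "deltas": [
    [255, 0.0, -0.002, 0.015, 0.009, 0, 0],
    [255, 0.01, -0.004, 0.03, 0.009, 0, 0],
    [255, 0.03, -0.007, 0.044, 0.009, 0, 0],
    [255, 0.06, -0.007, 0.044, 0.009, 0, 0],
    [255, 0.09, -0.007, 0.044, 0.009, 0, 0],
    [255, 0.12, -0.007, 0.044, 0.009, 0, 0],
    [255, 0.14, -0.007, 0.044, 0.009, 0, 0],
    [255, 0.15, -0.007, 0.044, 0.009, 0, 0],
    [255, 0.156, -0.007, 0.044, 0.009, 0, 0],
    [255, 0.156, -0.007, 0.044, 0.009, 0, 0]
  ]
}}

```text
time: 10.65
tool_pos: [452.1, 258.5, 63.3]
tcp_rot: [10.8, 89.9, -155.6]
ft_force: [-0.9, -0.4, -0.5]
finger_gap: 19.2
```

Run:
```python
from h import *
snap("wrist","w8");snap("side","s8");crop("s8",200,250,400,400,4)
plan([523,276.1,62],-76.4)
```

```text
now [453.5 259.2  65.4] y-axis [ 0.236 -0.972 -0.   ] d [ 0.0035 -0.0001 -0.0715] r [ 0.0005 -0.0019  0.0003] t 10.75 gap 18.8704336795981 F [ 0.2  0.5 -0.9]
tool axes cols:
 [[ 0.002  0.236 -0.972]
 [ 0.001 -0.972 -0.236]
 [-1.    -0.    -0.002]]
```

View pics/w8.png

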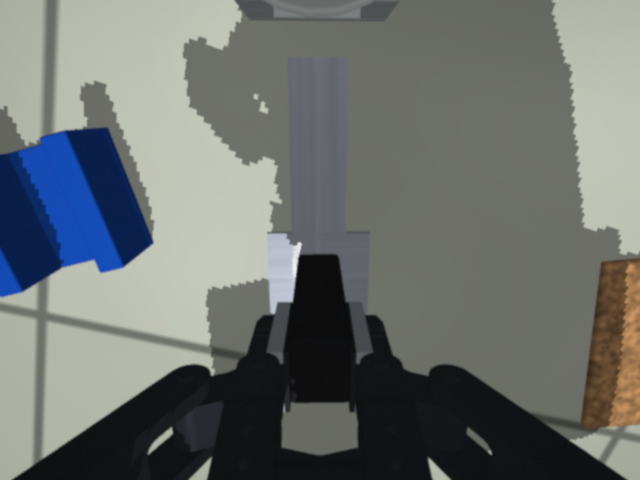

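View pics/s8_c.png

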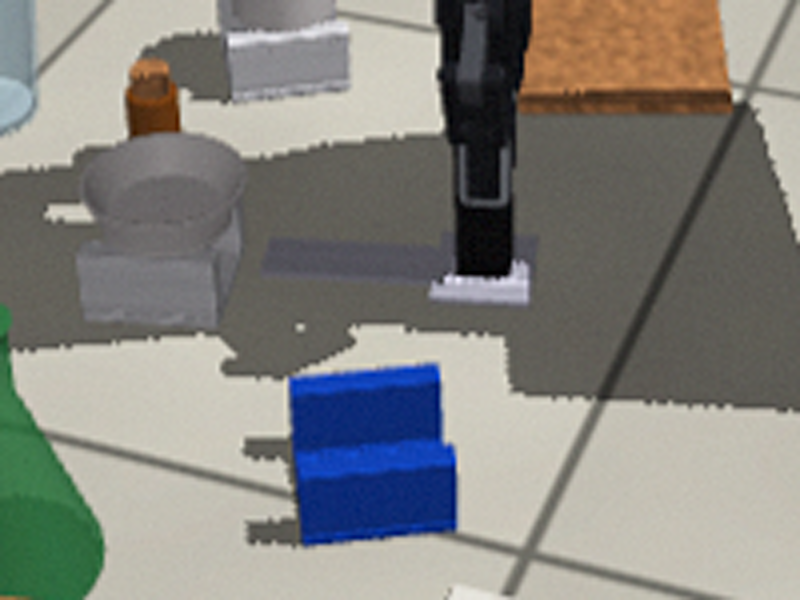

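Run:
```python
from h import *
W=load("w8");S=load("s8")
k=lambda u,v:(200+u/4,250+v/4)
print(tri(W,(288,57),S,k(262,272)),tri(W,(348,57),S,k(267,238)),"heel",tri(W,(267,234),S,k(430,296)))
```

```text
(array([548.3, 295.2,  16.9]), np.float64(0.6)) (array([555.6, 270.8,  16.8]), np.float64(1.9)) heel (array([469.7, 288.5,  18.4]), np.float64(0.3))
```

>>> {"api": "drive_tool", "payload": {
  "deltas": [
    [255, 0, 0, -0.006, 0, 0, 0],
    [255, 0, 0, -0.014, 0, 0, 0],
    [255, 0, 0, -0.023, 0, 0, 0],
    [255, 0, 0, -0.032, 0, 0, 0],
    [255, 0, 0, -0.041, 0, 0, 0],
    [255, 0, 0, -0.05, 0, 0, 0],
    [255, 0, 0, -0.059, 0, 0, 0],
    [255, 0, 0, -0.066, 0, 0, 0],
    [255, 0, 0, -0.07, 0, 0, 0],
    [255, 0, 0, -0.071, 0, 0, 0]
  ]
}}

```text
time: 11.58
tool_pos: [522.3, 275.6, 63.9]
tcp_rot: [179.7, 90.0, 13.3]
ft_force: [1.1, 1.3, -1.4]
finger_gap: 18.3
```

Run:
```python
from h import *
snap("wrist","w9");snap("side","s9");crop("s9",200,250,360,370,5)
plan([523,276.1,62],-76.4)
```

```text
now [521.5 275.4  63.7] y-axis [ 0.235 -0.972  0.   ] d [ 0.0017 -0.0003 -0.0016] r [ 0.0003  0.0005 -0.0001] t 11.6833 gap 19.106342060728064 F [-0.4  0.7 -0.5]
tool axes cols:
 [[-0.     0.235 -0.972]
 [-0.    -0.972 -0.235]
 [-1.     0.     0.001]]
```

View pics/w9.png

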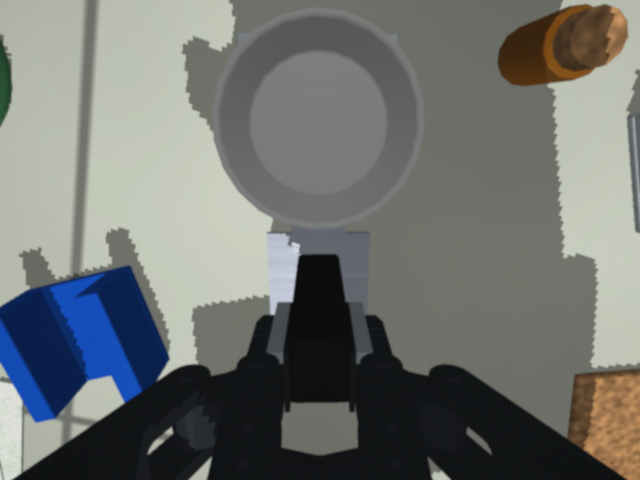

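View pics/s9_c.png

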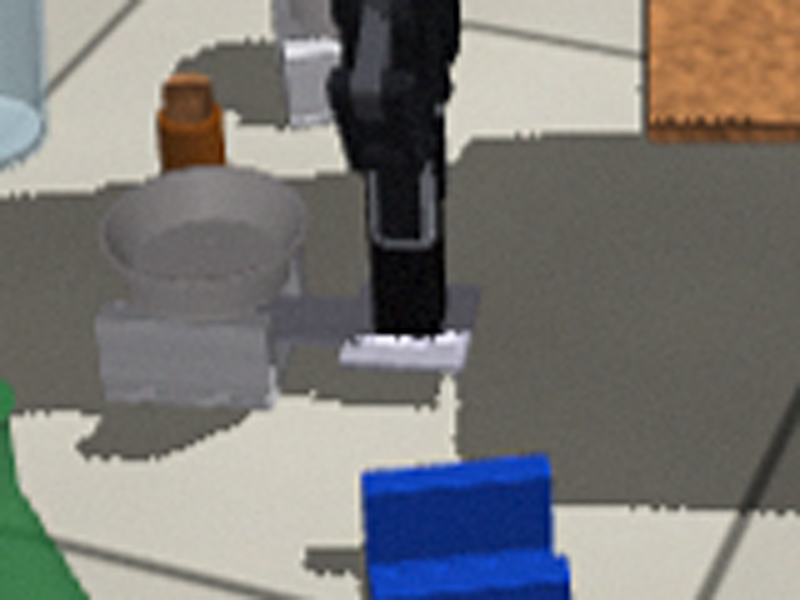

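>>> {"api": "drive_tool", "payload": {
  "deltas": [
    [255, -0.004, 0, -0.001, 0, 0, 0],
    [255, -0.009, 0, -0.001, 0, 0, 0],
    [255, -0.013, 0, -0.001, 0, 0, 0],
    [255, -0.015, 0, -0.001, 0, 0, 0],
    [255, -0.017, 0, -0.001, 0, 0, 0],
    [255, -0.019, 0, -0.001, 0, 0, 0],
    [255, -0.021, 0, -0.001, 0, 0, 0],
    [255, -0.024, 0, -0.001, 0, 0, 0],
    [255, -0.028, 0, -0.001, 0, 0, 0],
    [255, -0.032, 0, -0.001, 0, 0, 0]
  ],
  "squeeze": 110
}}

```text
time: 12.52
tool_pos: [522.3, 275.6, 96.1]
tcp_rot: [8.5, 90.0, -157.9]
ft_force: [-0.2, 0.1, -1.5]
finger_gap: 18.6
```

Run:
```python
from h import *
snap("side","s10");crop("s10",200,230,360,350,5);snap("wrist","w10")
plan([523,276.1,62],-76.4)
```

```text
now [523.1 276.   97. ] y-axis [ 0.236 -0.972 -0.   ] d [ 0.035  -0.0001  0.0001] r [ 0.0004 -0.0015  0.0003] t 12.6167 gap 18.539664008149746 F [-0.3  0.4 -1.6]
tool axes cols:
 [[ 0.001  0.236 -0.972]
 [ 0.001 -0.972 -0.236]
 [-1.    -0.    -0.002]]
```

View pics/s10_c.png

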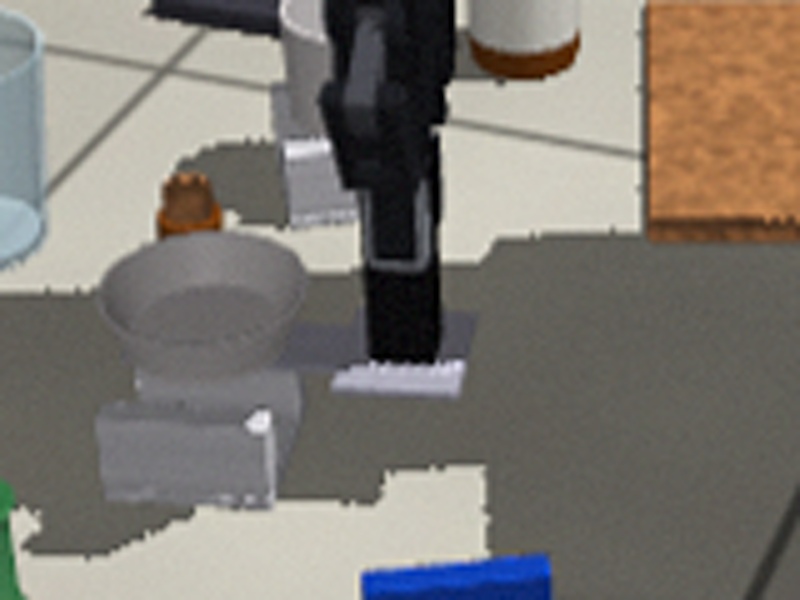

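View pics/w10.png

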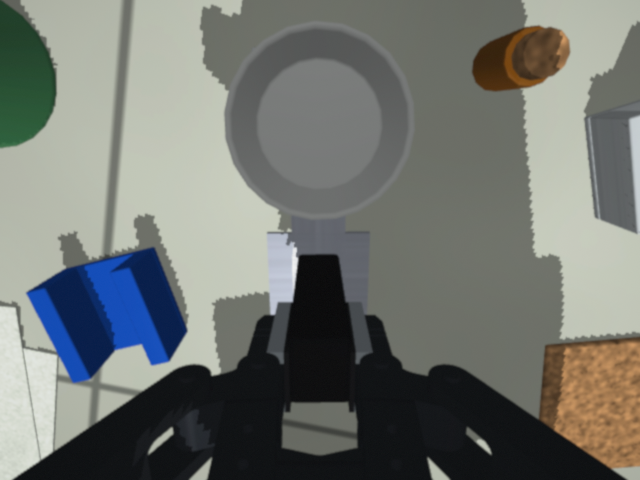

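>>> {"api": "drive_tool", "payload": {
  "deltas": [
    [255, -0.004, 0, 0, 0, 0, 0],
    [255, -0.011, 0, 0, 0, 0, 0],
    [255, -0.021, 0, 0.001, 0, 0, 0],
    [255, -0.034, 0, 0.003, 0, 0, 0],
    [255, -0.048, 0.002, 0.007, 0, 0, 0],
    [255, -0.062, 0.006, 0.013, 0, 0, 0],
    [255, -0.076, 0.012, 0.02, 0, 0, 0],
    [255, -0.088, 0.02, 0.027, 0, 0, 0],
    [255, -0.098, 0.031, 0.034, 0, 0, 0],
    [255, -0.106, 0.045, 0.04, 0, 0, 0]
  ]
}}

```text
time: 13.45
tool_pos: [494.2, 222.7, 205.0]
tcp_rot: [-171.2, 89.8, 22.5]
ft_force: [-0.2, 0.3, -1.8]
finger_gap: 18.8
```

>>> {"api": "drive_tool", "payload": {
  "deltas": [
    [255, -0.005, 0.016, 0.005, 0, 0, 0],
    [255, -0.007, 0.035, 0.009, 0, 0, 0],
    [255, -0.008, 0.055, 0.011, 0, 0, 0],
    [255, -0.008, 0.075, 0.011, 0.005, 0, 0],
    [255, -0.008, 0.095, 0.01, 0.01, 0, 0],
    [255, -0.008, 0.115, 0.009, 0.02, 0, 0],
    [255, -0.008, 0.135, 0.008, 0.03, 0, 0],
    [255, -0.008, 0.155, 0.007, 0.04, 0, 0],
    [255, -0.008, 0.175, 0.006, 0.05, 0, 0],
    [255, -0.008, 0.195, 0.004, 0.06, 0, 0]
  ]
}}

```text
time: 14.28
tool_pos: [536.5, 31.0, 211.9]
tcp_rot: [165.9, 89.9, -3.9]
ft_force: [-0.0, 1.1, -2.3]
finger_gap: 18.8
```

Run:
```python
from h import *
snap("wrist","w11")
plan([580,-280,210],-84.3)
T=load("top0");print("clamp",w(T,415,95,420),w(T,415,40,420),"rodbase",w(T,387,155,12),"bottle",w(T,382,205,120))
```

```text
now [537.5  27.8 211.9] y-axis [ 0.174 -0.985  0.003] d [0.0027 0.3105 0.0117] r [ 0.0754 -0.0024 -0.0028] t 14.3333 gap 18.634161652677655 F [-1.  -3.4 -2.4]
tool axes cols:
 [[ 0.003  0.174 -0.985]
 [-0.002 -0.985 -0.174]
 [-1.     0.003 -0.002]]
clamp [721.2 -35.4 420. ] [804.6 -37.4 420. ] rodbase [725.4 -37.3  12. ] bottle [598.9 -13.1 120. ]
```

View pics/w11.png

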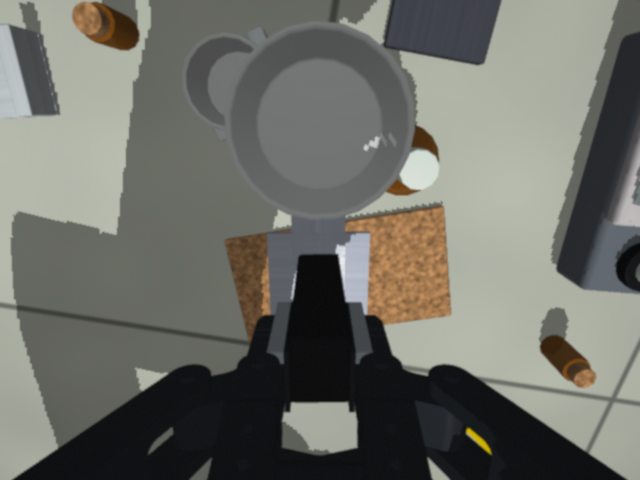

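Run:
```python
import cv2,numpy as np
im=cv2.imread("pics/t_bal.png")
t=cv2.imread("pics/top0.png")[150:215,475:550]
t=cv2.convertScaleAbs(t,alpha=1.6,beta=-120)
cv2.imwrite("pics/tb2.png",cv2.resize(t,None,fx=10,fy=9.2,interpolation=cv2.INTER_CUBIC))
s=cv2.imread("pics/s5.png")[140:200,280:360]
cv2.imwrite("pics/sb2.png",cv2.resize(s,None,fx=10,fy=10,interpolation=cv2.INTER_CUBIC))
```

```text
(no output)
```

View pics/tb2.png

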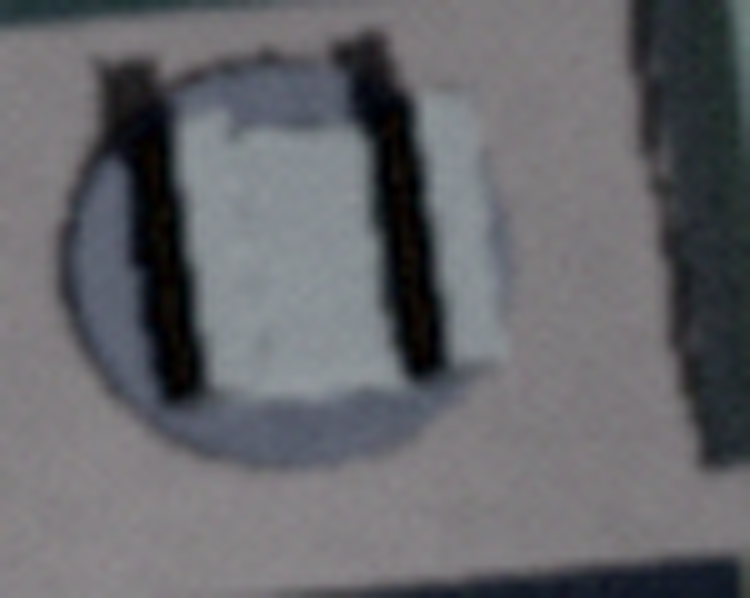

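View pics/sb2.png

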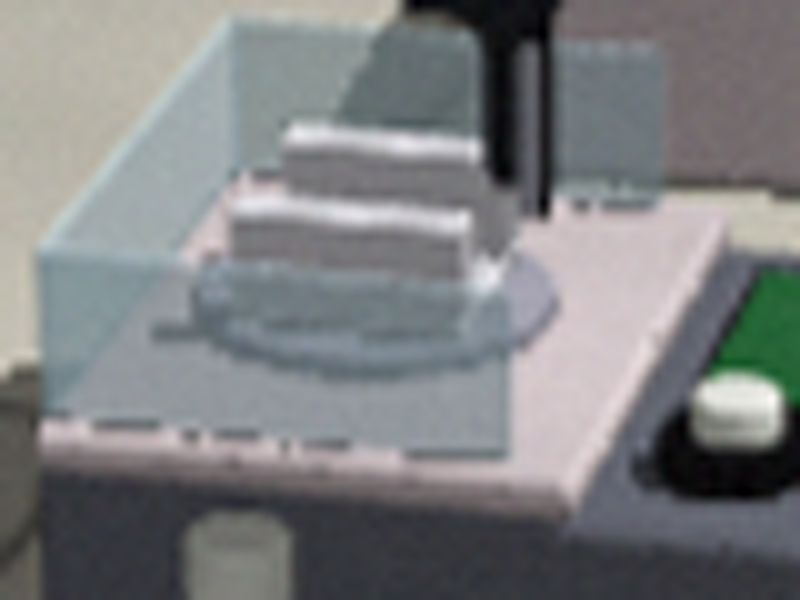

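```bash
cat > fit.py <<'E'
from h import *
from scipy.optimize import least_squares
T=load("top0");S=load("s5");W=load("w2")
k=lambda u,v:(475+u/10,150+v/9.2)
g=lambda u,v:(280+u/10,140+v/10)
m=lambda u,v:(155+u/4,225+v/4)
Pt=[k(178,118),k(475,95),k(505,357),k(207,390)]
for p in Pt: print(w(T,*p,98))
# model local corners BL,BR,FR,FL (x fwd,y left)
L=np.array([[31,31],[31,-31],[-31,-31],[-31,31]])
def world(p,l,z=98):
    c,s=np.cos(p[2]),np.sin(p[2]); l=np.atleast_2d(l); return np.c_[p[0]+c*l[:,0]-s*l[:,1],p[1]+s*l[:,0]+c*l[:,1],np.full(len(l),z)]
# side obs: near cheek outer top edge: BL outer(232,212)? FL outer (470,222); far cheek inner... use inner edges y=-19: (285,140)?
So=[g(232,215),g(470,222)]
Wo=[m(272,530),m(292,472)]  # right cheek front outer corner top z98 ; bottom front corner unused
def f(p):
    r=[]
    r+=list((pr(T,world(p,L))-np.array(Pt)).ravel())
    r+=list((pr(S,world(p,L[[0,3]]))-np.array(So)).ravel())
    r+=list((pr(W,world(p,L[[2]]))-np.array(Wo[:1])).ravel())
    return np.array(r)
for name,idx in [("top",range(8)),("side",range(8,12)),("all",range(14))]:
    q=least_squares(lambda p:f(p)[list(idx)] if name!="side" else np.r_[f(p)[8:12],(p[2]-.1)*100],[655,-273,.1],x_scale=[1,1,.01])
    print(name,q.x[:2].round(1),np.degrees(q.x[2]).round(1),q.fun.round(1))
E
python3 fit.py
```

```text
[ 685.9 -245.    98. ]
[ 690.1 -306.1   98. ]
[ 630.9 -310.    98. ]
[ 624.4 -248.9   98. ]
top [ 655. -273.] 5.7 [-2.8  1.6 -2.6  0.6 -1.5  1.8 -1.7  1.6]
side [ 655. -273.] 5.7 [-0.2 -1.  -0.2  0.4  0. ]
all [ 655. -273.] 5.7 [-2.8  1.6 -2.6  0.6 -1.5  1.8 -1.7  1.6 -0.2 -1.  -0.2  0.4  0.2 -1.5]
```

```bash
sed -i 's/.reshape(-1,2).round(1)/.reshape(-1,2)/' h.py; python3 fit.py | tail -3
```

```text
top [ 657.8 -277.5] 4.4 [-0.4 -0.2 -0.  -0.5  0.4  0.8  0.  -0.1]
side [ 653.8 -271.2] 5.8 [ 0.  -0.7 -0.   0.7  0.1]
all [ 657.3 -275.7] 4.2 [-1.2 -0.  -0.9 -0.2 -0.5  1.1 -0.9  0.1 -0.8 -1.6 -1.2 -0.  -1.7 -0.5]
```

>>> {"api": "drive_tool", "payload": {
  "deltas": [
    [255, -0.001, 0.005, 0, 0.005, 0, 0],
    [255, -0.003, 0.015, -0.001, 0.015, 0, 0],
    [255, -0.006, 0.033, -0.002, 0.025, 0, 0],
    [255, -0.009, 0.055, -0.003, 0.035, 0, 0],
    [255, -0.012, 0.079, -0.004, 0.045, 0, 0],
    [255, -0.015, 0.103, -0.006, 0.055, 0, 0],
    [255, -0.017, 0.127, -0.007, 0.065, 0, 0],
    [255, -0.018, 0.145, -0.008, 0.075, 0, 0],
    [255, -0.018, 0.157, -0.009, 0.075, 0, 0],
    [255, -0.018, 0.162, -0.0095, 0.075, 0, 0]
  ]
}}

```text
time: 15.17
tool_pos: [574.6, -127.1, 228.6]
tcp_rot: [136.8, 90.0, -37.4]
ft_force: [0.7, 1.0, -2.6]
finger_gap: 18.6
```

Run:
```python
from h import *
snap("wrist","w12")
plan([580,-280,210],-84.3)
```

```text
now [ 574.5 -127.   228.3] y-axis [ 0.102 -0.995  0.   ] d [0.0183 0.1528 0.0101] r [ 0.0024 -0.0003 -0.0004] t 15.2167 gap 18.469939482828682 F [-0.3  0.2 -2.1]
tool axes cols:
 [[ 0.     0.102 -0.995]
 [-0.    -0.995 -0.102]
 [-1.     0.    -0.   ]]
```

View pics/w12.png

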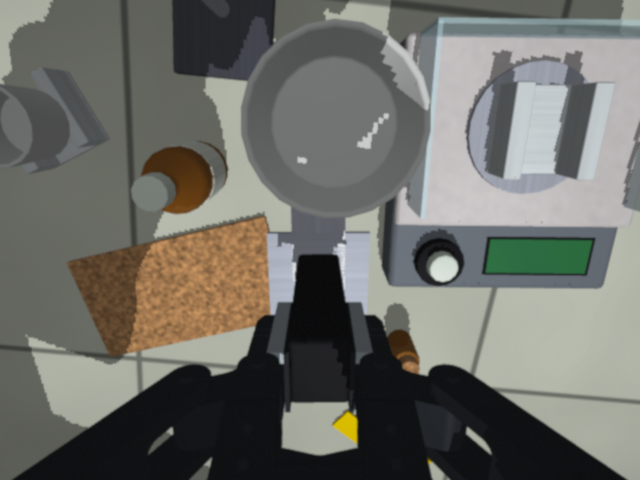

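Run:
```python
from h import *
im=cv2.imread("pics/w12.png")
cv2.imwrite("pics/w12_a.png",cv2.resize(im[40:205,455:625],None,fx=4.6,fy=3.6*1,interpolation=cv2.INTER_CUBIC))
cv2.imwrite("pics/w12_b.png",cv2.resize(im[10:250,230:440],None,fx=2.5,fy=2.5,interpolation=cv2.INTER_CUBIC))
```

```text
(no output)
```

View pics/w12_a.png

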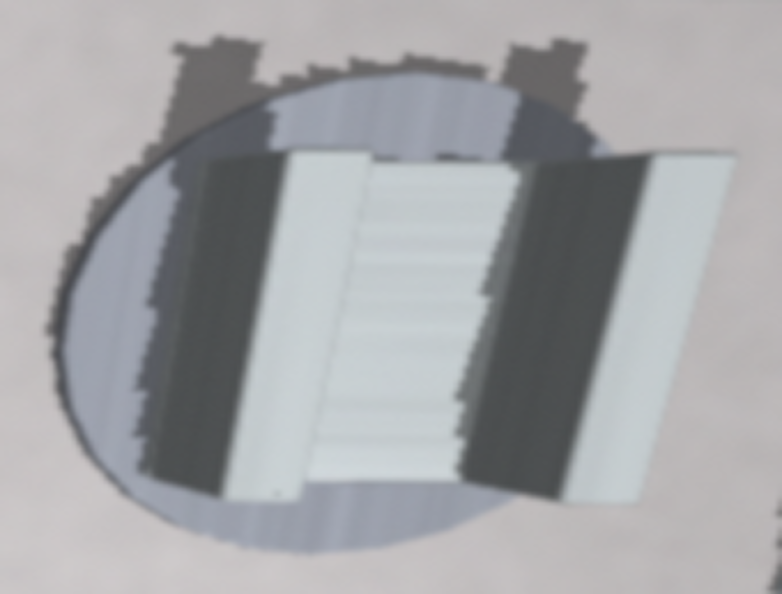

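View pics/w12_b.png

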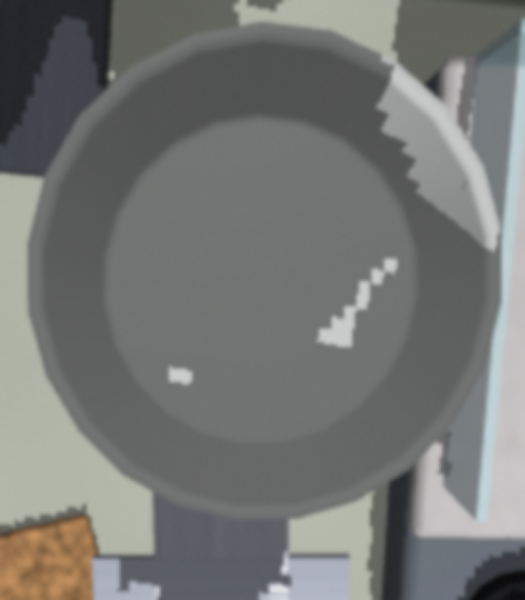

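Run:
```python
from h import *
W=load("w12");k=lambda u,v:(455+u/4.6,40+v/3.6)
P=[w(W,*k(*p),98) for p in [(287,150),(738,152),(640,503),(222,498)]]
c=sum(P)/4;x=P[0]+P[1]-P[2]-P[3];print(*P,"c",c,np.degrees(np.arctan2(x[1],x[0])),[round(float(np.linalg.norm(P[i]-P[i-1])),1) for i in range(4)])
y=P[0]+P[3]-P[1]-P[2];print("yaw y",np.degrees(np.arctan2(y[1],y[0]))-90)
tcp=np.array([574.5,-127,0]);u=np.array([.995,.102,0]);v=np.array([-.102,.995,0])
q=w(W,335.6,118.9,206.3);print("dish rim ctr",q,"rel tcp fwd,left",(q-tcp)@u,(q-tcp)@v,"rim diam",np.linalg.norm(w(W,241.2,118.9,206.3)-w(W,430,118.9,206.3)))
q=w(W,230+2.5**-1*260,10+280/2.5,190);print("foot ctr",q,(q-tcp)@u,(q-tcp)@v)
b=(w(W,291.2,218,184.3)+w(W,345.2,218,184.3))/2;print("blade",b,(b-tcp)@u,(b-tcp)@v)
h=(w(W,267,234,184.3)+w(W,370,234,184.3))/2;print("heel",(h-tcp)@u,(h-tcp)@v)
W=load("w7");tcp=np.array([496.8,262.7,0]);u=np.array([.969,.245,0]);v=np.array([-.245,.969,0])
for z in(172.5,175.7):
  b=(w(W,288,57,z)+w(W,348.5,57,z))/2;print("w7 tip",(b-tcp)@u,(b-tcp)@v)
```

```text
[ 685.  -241.5   98. ] [ 691. -303.   98.] [ 629.8 -308.9   98. ] [ 624.5 -247.4   98. ] c [ 657.575 -275.2     98.   ] 5.538072187371461 [60.8, 61.8, 61.5, 61.7]
yaw y 5.249024297915852
dish rim ctr [ 652.6 -125.7  206.3] rel tcp fwd,left 77.84210000000002 -6.672700000000004 rim diam 73.48373969797673
foot ctr [ 651.  -125.9  190. ] 76.2297 -6.708500000000005
blade [ 606.6 -123.6  184.3] 32.28629999999991 0.10880000000001497
heel 24.334000000000046 0.01909999999999562
w7 tip 102.4079499999999 0.13875000000002594
w7 tip 102.04429999999999 0.127600000000035
```

>>> {"api": "drive_tool", "payload": {
  "deltas": [
    [255, 0, 0.0015, 0, 0, 0, 0],
    [255, 0, 0.0045, 0, 0, 0, 0],
    [255, 0, 0.009, 0.001, 0, 0, 0],
    [255, 0, 0.015, 0.001, 0, 0, 0],
    [255, 0, 0.0225, 0.0015, 0, 0, 0],
    [255, 0, 0.0315, 0.002, 0, 0, 0],
    [255, 0, 0.042, 0.003, 0, 0, 0],
    [255, 0, 0.054, 0.0035, 0, 0, 0],
    [255, 0, 0.066, 0.004, 0, 0, 0],
    [255, 0, 0.078, 0.005, 0, 0, 0]
  ]
}}

```text
time: 16.05
tool_pos: [577.3, -205.4, 227.9]
tcp_rot: [54.5, 90.0, -119.7]
ft_force: [-0.7, -0.3, -2.5]
finger_gap: 18.6
```

>>> {"api": "drive_tool", "payload": {
  "deltas": [
    [255, 0, 0.012, 0.0005, 0.001, 0, 0],
    [255, 0, 0.024, 0.001, 0.002, 0, 0],
    [255, 0, 0.036, 0.002, 0.003, 0, 0],
    [255, 0, 0.0465, 0.0025, 0.004, 0, 0],
    [255, 0, 0.0555, 0.003, 0.005, 0, 0],
    [255, 0, 0.063, 0.0035, 0.006, 0, 0],
    [255, 0, 0.069, 0.004, 0.007, 0, 0],
    [255, 0, 0.073, 0.0045, 0.008, 0, 0],
    [255, 0, 0.0743, 0.0045, 0.008, 0, 0],
    [255, 0, 0.0743, 0.0045, 0.008, 0, 0]
  ]
}}

```text
time: 16.88
tool_pos: [580.5, -278.2, 227.9]
tcp_rot: [-54.4, 90.0, 131.1]
ft_force: [-0.1, -0.9, -2.1]
finger_gap: 18.9
```

Run:
```python
from h import *
snap("wrist","w13");snap("side","s13");crop("s13",270,60,420,210,4)
plan([580.6,-279.4,228],-84.6)
```

```text
now [ 580.5 -277.7  228. ] y-axis [ 0.095 -0.995 -0.   ] d [-0.      0.0017  0.0001] r [ 0.0009 -0.0001  0.0002] t 16.9833 gap 18.66834276776999 F [ 0.2 -0.8 -0.7]
tool axes cols:
 [[ 0.     0.095 -0.995]
 [ 0.    -0.995 -0.095]
 [-1.    -0.    -0.   ]]
```

View pics/w13.png

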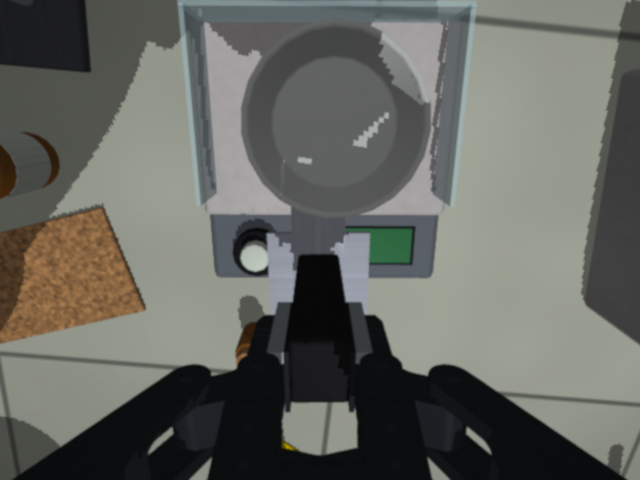

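View pics/s13_c.png

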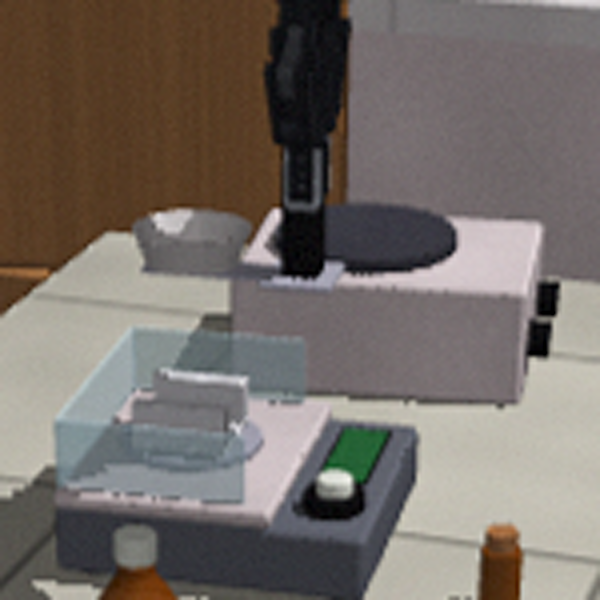

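>>> {"api": "drive_tool", "payload": {
  "deltas": [
    [255, 0.002, 0.0005, 0, 0, 0, 0],
    [255, 0.006, 0.001, 0, 0, 0, 0],
    [255, 0.012, 0.001, 0, 0, 0, 0],
    [255, 0.02, 0.001, 0, 0, 0, 0],
    [255, 0.03, 0.001, 0, 0, 0, 0],
    [255, 0.04, 0.001, 0, 0, 0, 0],
    [255, 0.05, 0.001, 0, 0, 0, 0],
    [255, 0.058, 0.001, 0, 0, 0, 0],
    [255, 0.063, 0.001, 0, 0, 0, 0],
    [255, 0.065, 0.001, 0, 0, 0, 0]
  ]
}}

```text
time: 17.82
tool_pos: [579.9, -278.8, 161.2]
tcp_rot: [-36.1, 89.9, 149.3]
ft_force: [-0.2, 0.2, -2.1]
finger_gap: 18.6
```

Run:
```python
from h import *
snap("wrist","w14");snap("side","s14");crop("s14",280,110,380,210,6)
plan([580.6,-279.4,228],-84.6)
cv2.imwrite("pics/w14_a.png",cv2.resize(cv2.imread("pics/w14.png")[0:260,200:450],None,fx=2.3,fy=2.3,interpolation=cv2.INTER_CUBIC))
```

```text
now [ 580.4 -279.   162.5] y-axis [ 0.095 -0.996 -0.   ] d [-0.0655  0.0004 -0.0001] r [0.0005 0.0005 0.0004] t 17.9167 gap 18.87834647453339 F [ 0.8  0.4 -1.9]
tool axes cols:
 [[-0.001  0.095 -0.996]
 [ 0.    -0.996 -0.095]
 [-1.    -0.     0.001]]
```

View pics/w14_a.png

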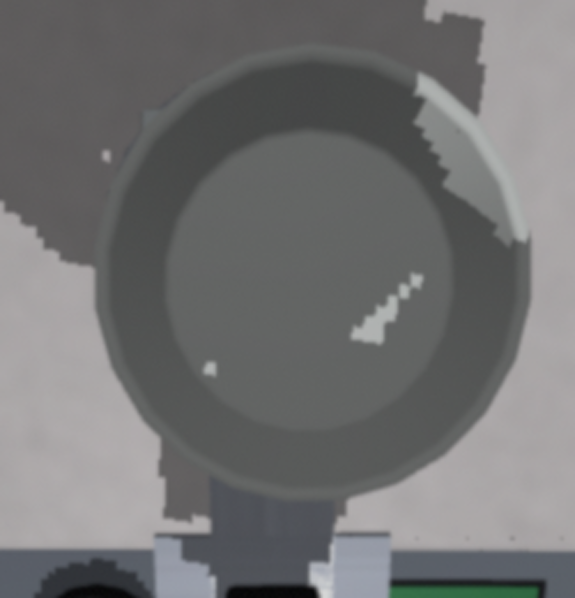

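View pics/s14_c.png

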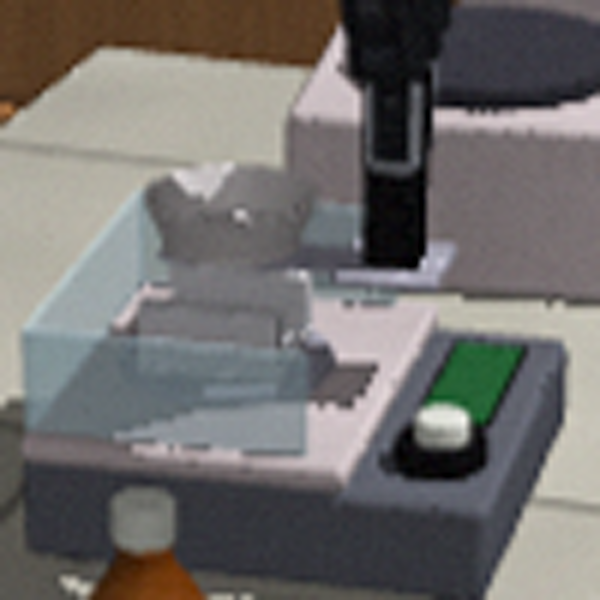

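Run:
```python
from h import *
W=load("w14");u=np.array([.9955,.094]);v=np.array([-.094,.9955]);s=np.array([657.6,-275.2])
for a,b in [(31,31),(31,-31),(-31,-31),(-31,31)]: 
    p=pr(W,[*(s+a*u+b*v),98])[0]; print((p-[200,0])*2.3)
print(w(W,200+145/2.3,110/2.3,98))
```

```text
[138.12339538 107.38053228]
[447.23136906 107.68863441]
[430.62050874 416.14374246]
[150.71336859 415.86399437]
[ 685.2 -242.8   98. ]
```

>>> {"api": "drive_tool", "payload": {
  "deltas": [
    [255, 0.003, 0, 0, 0, 0, 0],
    [255, 0.007, 0, 0, 0, 0, 0],
    [255, 0.011, 0, 0, 0, 0, 0],
    [255, 0.014, 0, 0, 0, 0, 0],
    [255, 0.016, 0, 0, 0, 0, 0],
    [255, 0.018, 0, 0, 0, 0, 0],
    [255, 0.02, 0, 0, 0, 0, 0],
    [255, 0.022, 0, 0, 0, 0, 0],
    [255, 0.024, 0, 0, 0, 0, 0],
    [255, 0.025, 0, 0, 0, 0, 0]
  ]
}}

```text
time: 18.75
tool_pos: [580.6, -279.2, 137.8]
tcp_rot: [120.9, 90.0, -53.7]
ft_force: [0.4, -0.9, -0.8]
finger_gap: 18.7
```

Run:
```python
from h import *
snap("wrist","w15");snap("side","s15");crop("s15",280,110,380,210,6)
plan([580.6,-279.4,228],-84.6)
cv2.imwrite("pics/w15_a.png",cv2.resize(cv2.imread("pics/w15.png")[0:260,200:450],None,fx=2.3,fy=2.3,interpolation=cv2.INTER_CUBIC))
```

```text
now [ 580.5 -279.1  137.8] y-axis [ 0.095 -0.996 -0.   ] d [-0.0902  0.0003 -0.0001] r [0.0005 0.0001 0.0001] t 18.85 gap 18.51618087602908 F [ 0.5  0.5 -1.3]
tool axes cols:
 [[-0.     0.095 -0.996]
 [ 0.    -0.996 -0.095]
 [-1.    -0.     0.   ]]
```

View pics/w15_a.png

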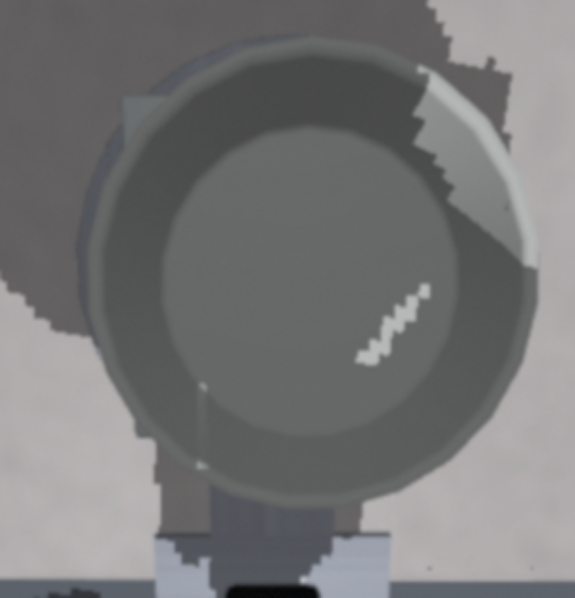

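View pics/s15_c.png

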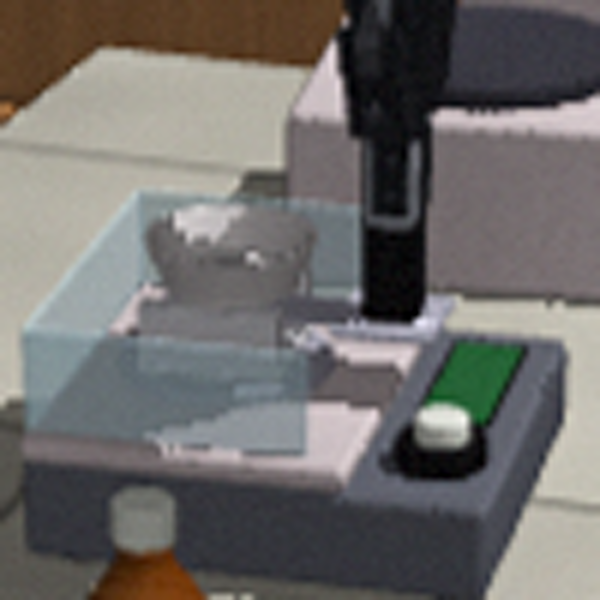

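Run:
```python
from h import *
W=load("w15");f=lambda u,v:(200+u/2.3,v/2.3)
u=np.array([.9955,.094,0]);v=np.array([-.094,.9955,0])
a=w(W,*f(123,97),98);b=w(W,*f(137,436),98);d=a-b;print(a,b,np.linalg.norm(d),np.degrees(np.arctan2(d[1],d[0])))
c=(a+b)/2-31*v;print("seat",c)
q=w(W,*f(313.5,270),120);q2=w(W,*f(310,281),101);print("dish",q,q2,"diam",np.linalg.norm(w(W,*f(88,270),120)-w(W,*f(539,270),120)),"err fwd,left",(q-c)@u,(q-c)@v,(q2-c)@u,(q2-c)@v)
```

```text
[ 684.9 -242.5   98. ] [ 624.5 -247.9   98. ] 60.64091028340519 5.10888734765358
seat [ 657.614  -276.0605   98.    ]
dish [ 659.2 -278.3  120. ] [ 657.  -278.7  101. ] diam 74.24028555979564 err fwd,left 1.3683500000000108 -2.3785062500000222 -0.8593500000000325 -2.5699062499999954
```

>>> {"api": "drive_tool", "payload": {
  "deltas": [
    [255, 0.001, 0, 0, 0, 0, 0],
    [255, 0.002, 0, 0, 0, 0, 0],
    [255, 0.003, 0, 0, 0, 0, 0],
    [255, 0.004, 0, 0, 0, 0, 0],
    [255, 0.005, 0, 0, 0, 0, 0],
    [255, 0.006, 0, 0, 0, 0, 0],
    [255, 0.008, 0, 0, 0, 0, 0],
    [255, 0.01, 0, 0, 0, 0, 0],
    [255, 0.01, 0.001, 0, 0, 0, 0],
    [255, 0.01, 0.002, 0, 0, 0, 0]
  ]
}}

```text
time: 19.68
tool_pos: [580.6, -281.1, 127.6]
tcp_rot: [-29.8, 90.0, 155.6]
ft_force: [-0.2, -0.3, -1.4]
finger_gap: 18.4
```

Run:
```python
from h import *
snap("wrist","w16");snap("side","s16");crop("s16",280,110,380,210,6)
plan([580.6,-279.4,228],-84.6)
cv2.imwrite("pics/w16_a.png",cv2.resize(cv2.imread("pics/w16.png")[0:260,200:450],None,fx=2.3,fy=2.3,interpolation=cv2.INTER_CUBIC))
```

```text
now [ 580.8 -281.4  128. ] y-axis [ 0.094 -0.996  0.   ] d [-0.1   -0.002 -0.   ] r [ 0.0004 -0.0001 -0.0001] t 19.7833 gap 19.0721950281165 F [-0.2  1.  -0.7]
tool axes cols:
 [[ 0.     0.094 -0.996]
 [-0.    -0.996 -0.094]
 [-1.     0.    -0.   ]]
```

View pics/w16_a.png

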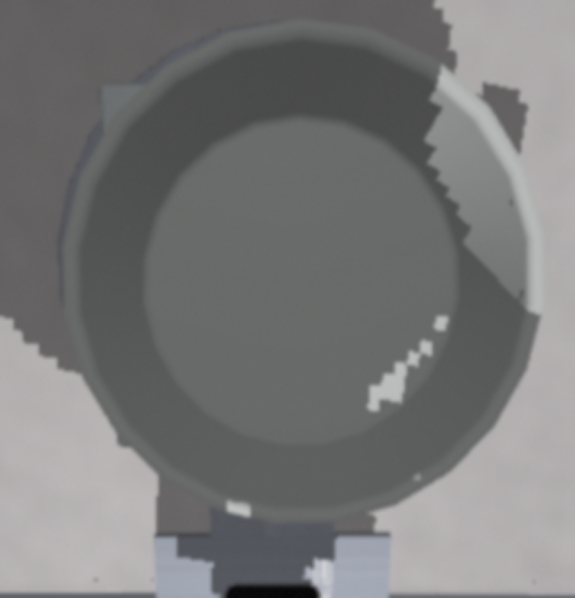

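View pics/s16_c.png

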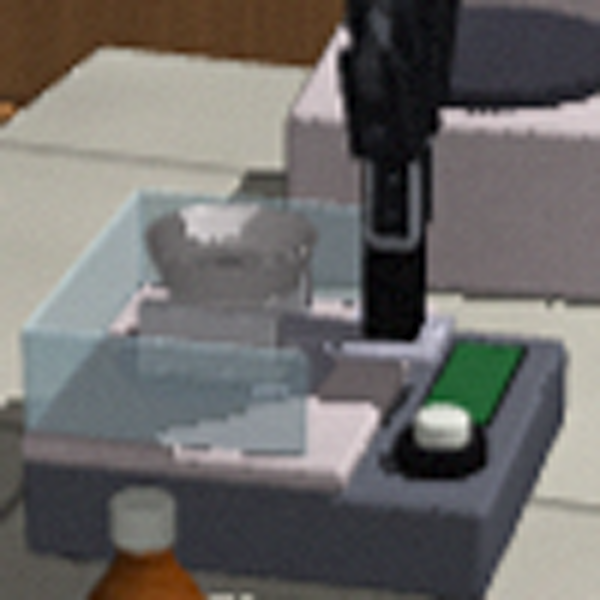

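>>> {"api": "drive_tool", "payload": {
  "deltas": [
    [255, 0, 0, 0.004, 0, 0, 0],
    [255, 0, 0, 0.012, 0, 0, 0],
    [255, 0, 0, 0.024, 0, 0, 0],
    [255, 0, 0, 0.038, 0, 0, 0],
    [255, 0, 0, 0.052, 0, 0, 0],
    [255, 0, 0, 0.068, 0, 0, 0],
    [255, 0, 0, 0.085, 0, 0, 0],
    [255, 0, 0, 0.102, 0, 0, 0],
    [255, 0, 0, 0.118, 0, 0, 0],
    [255, 0, 0, 0.125, 0, 0, 0]
  ]
}}

```text
time: 20.62
tool_pos: [454.1, -293.0, 127.9]
tcp_rot: [-6.2, 90.0, 179.2]
ft_force: [0.1, -0.5, -0.8]
finger_gap: 18.8
```

Run:
```python
from h import *
snap("wrist","w17");snap("side","s17");crop("s17",260,100,440,220,4.4)
plan([470,-100,200],16.3)
```

```text
now [ 455.2 -293.2  128.1] y-axis [ 0.093 -0.996  0.   ] d [-0.0719 -0.1909 -0.0328] r [-1.7617e+00  2.0000e-04 -1.0000e-04] t 20.7167 gap 18.72937081035116 F [ 0.2 -0.6 -1.8]
tool axes cols:
 [[ 0.     0.093 -0.996]
 [-0.    -0.996 -0.093]
 [-1.     0.     0.   ]]
```

View pics/w17.png

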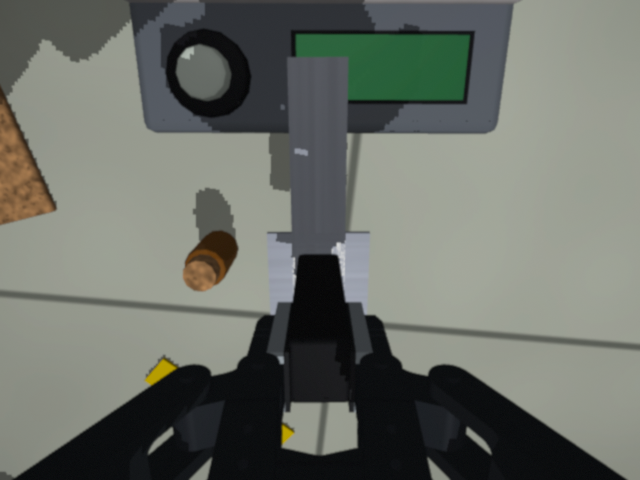

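View pics/s17_c.png

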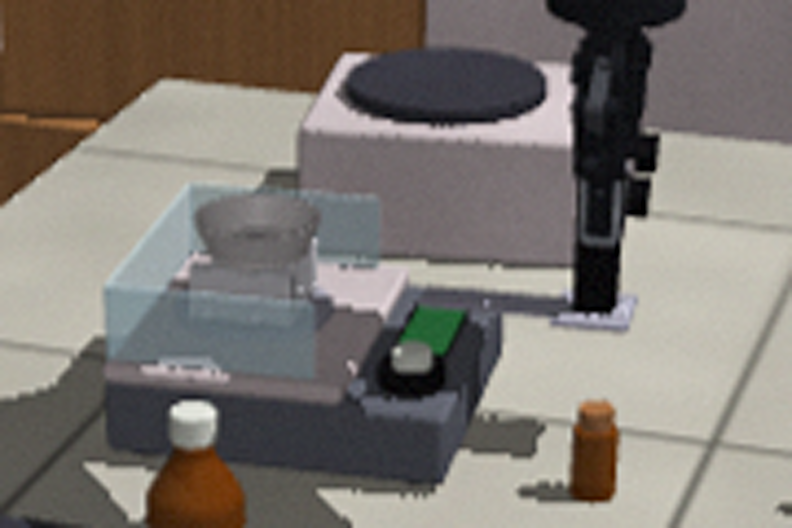

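>>> {"api": "drive_tool", "payload": {
  "deltas": [
    [255, -0.025, 0, 0, 0, 0, 0],
    [255, -0.055, 0, 0, 0, 0, 0],
    [255, -0.072, -0.01, -0.002, -0.1, 0, 0],
    [255, -0.072, -0.035, -0.007, -0.21, 0, 0],
    [255, -0.072, -0.065, -0.013, -0.32, 0, 0],
    [255, -0.072, -0.1, -0.02, -0.43, 0, 0],
    [255, -0.072, -0.135, -0.027, -0.54, 0, 0],
    [255, -0.072, -0.17, -0.034, -0.65, 0, 0],
    [255, -0.072, -0.205, -0.041, -0.76, 0, 0],
    [255, -0.072, -0.235, -0.047, -0.87, 0, 0]
  ]
}}

```text
time: 21.55
tool_pos: [481.5, -52.0, 200.4]
tcp_rot: [144.0, 89.9, 19.6]
ft_force: [0.7, 0.8, -1.1]
finger_gap: 18.8
```

Run:
```python
from h import *
plan([483.5,-31,200],16.4)
```

```text
now [481.5 -52.  200.4] y-axis [ 0.825 -0.565  0.001] d [ 0.0004 -0.0102 -0.0185] r [-8.861e-01 -7.000e-04 -1.200e-03] t 21.55 gap 18.8361581844428 F [ 0.7  0.8 -1.1]
tool axes cols:
 [[ 0.001  0.825 -0.565]
 [ 0.    -0.565 -0.825]
 [-1.     0.001 -0.001]]
```

>>> {"api": "drive_tool", "payload": {
  "deltas": [
    [255, 0, -0.005, -0.01, -0.11, 0, 0],
    [255, 0, -0.01, -0.0185, -0.22, 0, 0],
    [255, 0, -0.01, -0.0185, -0.33, 0, 0],
    [255, 0, -0.01, -0.0185, -0.44, 0, 0],
    [255, 0, -0.01, -0.0185, -0.55, 0, 0],
    [255, 0, -0.01, -0.0185, -0.66, 0, 0],
    [255, 0, -0.01, -0.0185, -0.77, 0, 0],
    [255, 0, -0.01, -0.0185, -0.86, 0, 0],
    [255, 0, -0.01, -0.0185, -0.89, 0, 0],
    [255, 0, -0.01, -0.0185, -0.89, 0, 0]
  ]
}}

```text
time: 22.38
tool_pos: [483.8, -33.2, 200.2]
tcp_rot: [85.2, 90.0, 11.6]
ft_force: [0.0, 0.1, -1.4]
finger_gap: 18.7
```

Run:
```python
from h import *
snap("wrist","w18");snap("top","t18");crop("t18",440,130,570,250,6)
plan([483.5,-31,53.5],16.4)
```

```text
now [483.6 -33.4 200.1] y-axis [0.96  0.279 0.   ] d [ 0.1466  0.0005 -0.0023] r [-0.0034  0.0001 -0.0005] t 22.4833 gap 18.685898225416846 F [ 0.2 -0.7 -1.1]
tool axes cols:
 [[ 0.     0.96   0.279]
 [ 0.     0.279 -0.96 ]
 [-1.     0.     0.   ]]
```

View pics/w18.png

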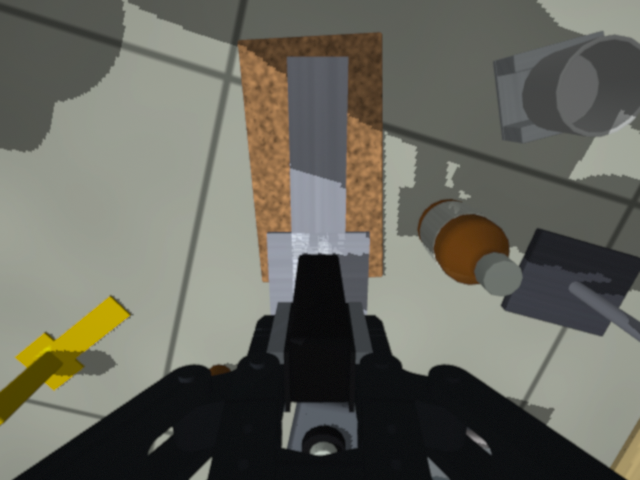

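View pics/t18_c.png

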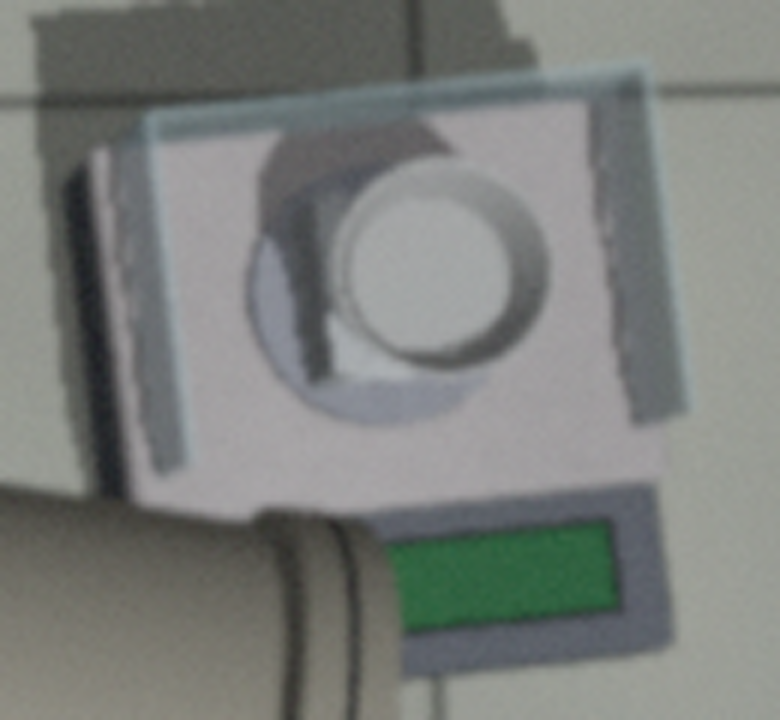

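Run:
```python
from h import *
T=load("t18")
f=lambda u,v:(440+u/6,130+v/6)
print("rim",w(T,*f(442,262),120),"inner",w(T,*f(430,272),102),"seat(top) 657.8 -277.5")
print("diam",np.linalg.norm(w(T,*f(335,262),120)-w(T,*f(550,262),120)))
```

```text
rim [ 658.4 -279.4  120. ] inner [ 658.5 -281.4  102. ] seat(top) 657.8 -277.5
diam 71.90841397221887
```

>>> {"api": "drive_tool", "payload": {
  "deltas": [
    [255, 0.02, 0.0005, -0.001, 0, 0, 0],
    [255, 0.05, 0.0005, -0.002, 0, 0, 0],
    [255, 0.08, 0.0005, -0.002, 0, 0, 0],
    [255, 0.105, 0.0005, -0.002, 0, 0, 0],
    [255, 0.122, 0.0005, -0.002, 0, 0, 0],
    [255, 0.132, 0.0005, -0.002, 0, 0, 0],
    [255, 0.138, 0.0005, -0.002, 0, 0, 0],
    [255, 0.141, 0.0005, -0.002, 0, 0, 0],
    [255, 0.142, 0.0005, -0.002, 0, 0, 0],
    [255, 0.142, 0.0005, -0.002, 0, 0, 0]
  ]
}}

```text
time: 23.32
tool_pos: [484.0, -31.7, 59.0]
tcp_rot: [64.7, 89.9, -9.0]
ft_force: [0.8, 0.4, -2.0]
finger_gap: 18.4
```

>>> {"api": "drive_tool", "payload": {
  "deltas": [
    [255, 0.0005, 0, 0, 0, 0, 0],
    [255, 0.001, 0, 0, 0, 0, 0],
    [255, 0.0015, 0, 0, 0, 0, 0],
    [255, 0.002, 0, 0, 0, 0, 0],
    [255, 0.0025, 0, 0, 0, 0, 0],
    [255, 0.003, 0, 0, 0, 0, 0],
    [255, 0.0035, 0, 0, 0, 0, 0],
    [255, 0.004, 0, 0, 0, 0, 0],
    [255, 0.004, 0, 0, 0, 0, 0],
    [255, 0.004, 0, 0, 0, 0, 0]
  ]
}}

```text
time: 24.15
tool_pos: [483.0, -31.6, 53.9]
tcp_rot: [-105.8, 90.0, -179.5]
ft_force: [0.7, 0.3, -1.7]
finger_gap: 18.6
```

Run:
```python
from h import *
snap("side","s19");crop("s19",300,170,400,290,6)
plan([483.5,-31,53.5],16.4)
```

```text
now [483.  -31.6  53.9] y-axis [ 0.96  0.28 -0.  ] d [ 0.0004  0.0006 -0.0004] r [-0.0022 -0.      0.0001] t 24.2 gap 18.630965710547844 F [ 0.2 -0.1 -1. ]
tool axes cols:
 [[-0.    0.96  0.28]
 [ 0.    0.28 -0.96]
 [-1.   -0.   -0.  ]]
```

View pics/s19_c.png

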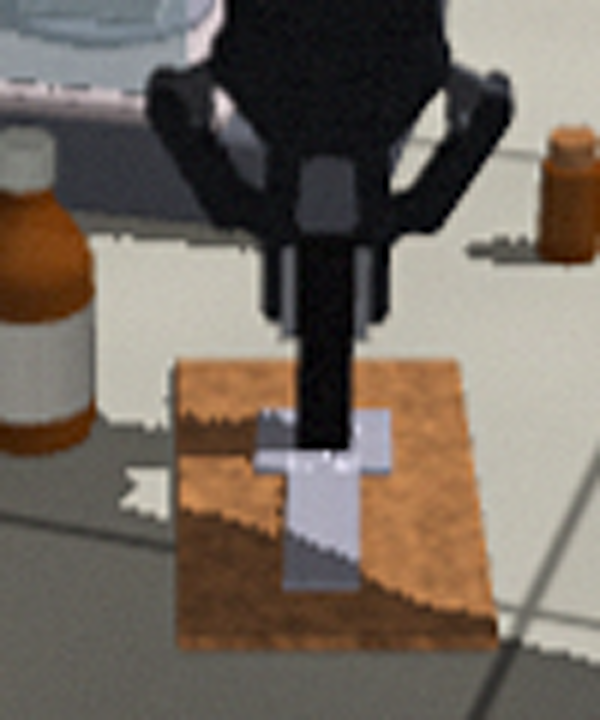

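>>> {"api": "drive_tool", "payload": {
  "deltas": [
    [255, 0.0003, 0, 0, 0, 0, 0],
    [255, 0.0006, 0, 0, 0, 0, 0],
    [255, 0.0009, 0, 0, 0, 0, 0],
    [255, 0.0012, 0, 0, 0, 0, 0],
    [255, 0.0015, 0, 0, 0, 0, 0],
    [255, 0.0015, 0, 0, 0, 0, 0],
    [255, 0.0015, 0, 0, 0, 0, 0],
    [255, 0.0015, 0, 0, 0, 0, 0],
    [255, 0.0015, 0, 0, 0, 0, 0],
    [255, 0.0015, 0, 0, 0, 0, 0]
  ],
  "squeeze": 30
}}

```text
time: 25.03
tool_pos: [483.3, -31.7, 53.7]
tcp_rot: [12.2, 90.0, -61.6]
ft_force: [-5.8, -0.1, 12.8]
finger_gap: 18.4
```

>>> {"api": "drive_tool", "payload": {
  "deltas": [
    [255, -0.001, 0, 0, 0, 0, 0],
    [200, -0.001, 0, 0, 0, 0, 0],
    [180, -0.001, 0, 0, 0, 0, 0],
    [150, -0.001, 0, 0, 0, 0, 0],
    [110, -0.001, 0, 0, 0, 0, 0],
    [70, -0.001, 0, 0, 0, 0, 0],
    [30, -0.001, 0, 0, 0, 0, 0],
    [0, -0.001, 0, 0, 0, 0, 0],
    [0, -0.001, 0, 0, 0, 0, 0],
    [0, -0.001, 0, 0, 0, 0, 0]
  ]
}}

```text
time: 25.87
tool_pos: [483.1, -31.6, 53.4]
tcp_rot: [-71.4, 90.0, -145.1]
ft_force: [-0.7, 0.1, -1.1]
finger_gap: 85.5
```

>>> {"api": "drive_tool", "payload": {
  "deltas": [
    [0, -0.015, 0, 0, 0, 0, 0],
    [0, -0.035, 0, 0, 0, 0, 0],
    [0, -0.06, 0, 0, 0, 0, 0],
    [0, -0.09, 0, 0, 0, 0, 0],
    [0, -0.12, 0, 0, 0, 0, 0],
    [0, -0.145, 0, 0, 0, 0, 0],
    [0, -0.16, 0, 0, 0, 0, 0],
    [0, -0.17, 0, 0, 0, 0, 0],
    [0, -0.17, 0, 0, 0, 0, 0],
    [0, -0.17, 0, 0, 0, 0, 0]
  ]
}}

```text
time: 26.7
tool_pos: [483.1, -31.6, 223.1]
tcp_rot: [77.0, 90.0, 3.3]
ft_force: [0.4, -0.4, -0.9]
finger_gap: 85.2
```

Run:
```python
from h import *
snap("side","s20");snap("wrist","w20");snap("top","t20");crop("s20",205,130,405,290,4)
plan([483.5,-31,53.5],16.4)
```

```text
now [482.1 -31.4 221.5] y-axis [ 0.96   0.28  -0.003] d [0.168  0.0019 0.0002] r [-0.0022 -0.0013  0.0027] t 26.85 gap 85.44920606616762 F [ 0.3  0.  -0. ]
tool axes cols:
 [[-0.003  0.96   0.28 ]
 [ 0.     0.28  -0.96 ]
 [-1.    -0.003 -0.001]]
```

View pics/s20_c.png

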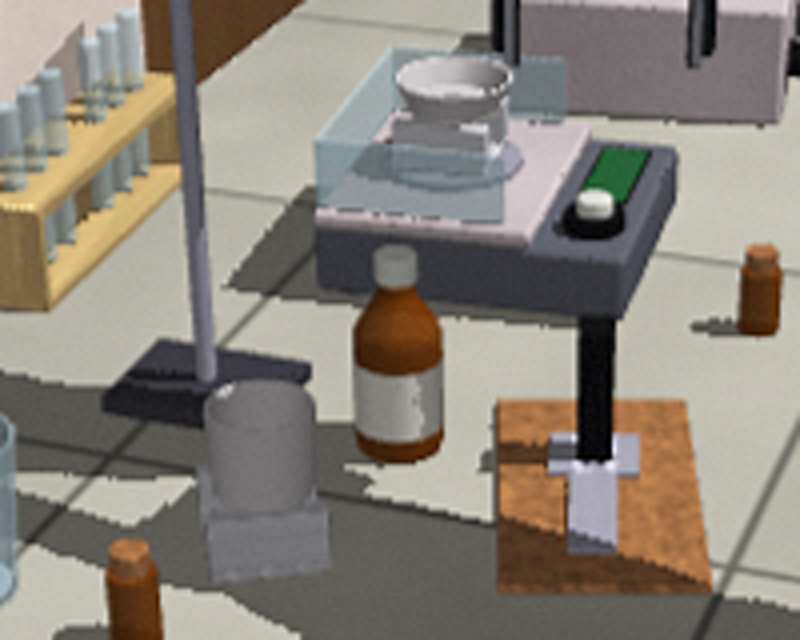

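View pics/w20.png

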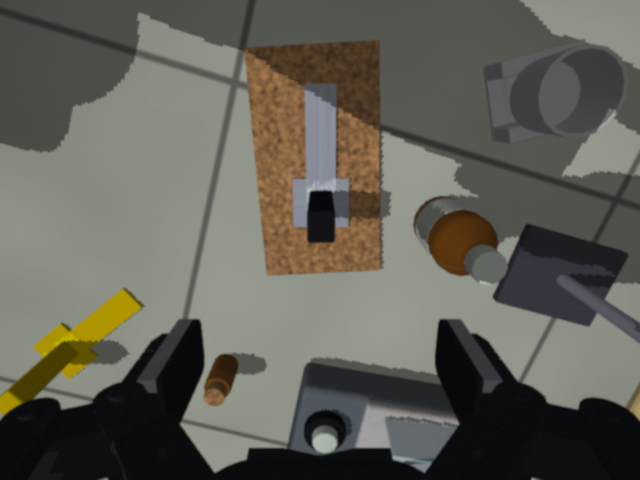

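View pics/t20.png

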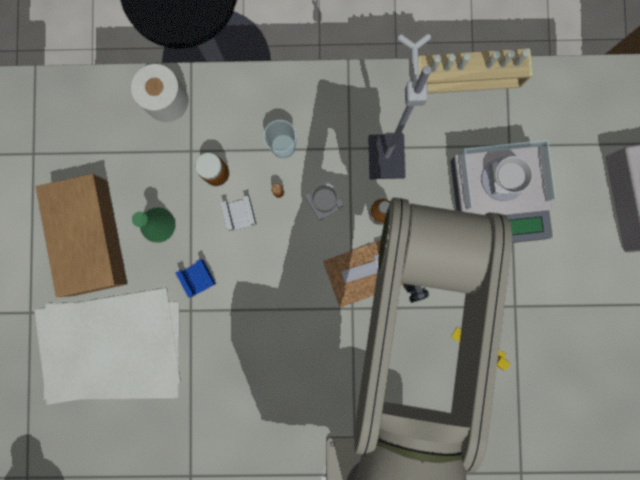

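```bash
python3 -c "
from bench import hand_in
print(hand_in())"
```

```text
the job is handed in; nothing more can be done
None
```

I pressed the zero key, carried the dish to the balance on the lifter, set it on the carrier, put the lifter back on its mat and handed the job in at about 27 s. The hand-in reports no verdict.

- **Key:** pressed before the dish was moved. I read 20 N against the 4 N spring, and the picture showed the key down on its stop. I could not read the joint value itself.
- **Dish:** it stands flat on the carrier and the blade came out without moving it. By the wrist camera its centre was about 2.5 mm off just as it touched down. By the top camera after the blade was out, it was 2–4 mm off, within the 10 mm limit.
- **Sideways slip:** on the way the dish slid about 7 mm sideways on the blade when I stopped too sharply. I moved more gently after that and offset the blade by about 3 mm to compensate.
- **Lifter:** it stands flat and released on the mat within about a millimetre of its starting place, with its middle about 7 mm from the mat's centre. The gripper is open and about 130 mm above it.
- **Other vessels:** none appeared moved in the last pictures. The lifter was carried over the amber bottle without touching it, and I left the blue stand and the yellow lifter alone.
- **Disagreement:** the three cameras differed by up to about 6 mm on the carrier's position. I used the wrist camera's value.

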